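# Take the spent in-line filter off its quick coupler

## Robot

A 7-joint arm with a two-finger parallel gripper is mounted at the origin on a cart in front of the work surface, level with it; the furniture and walls round the work are solid. World frame = base frame: x ahead of the robot, y to its left, z up, the work surface at z = 0. Lengths are in m, angles in rad, forces in N, time in s.
With the tool pointing down it reaches from about 0.375 to 0.925 m from the base axis. Payload 3.1 kg.
Tool frame: the origin (TCP) lies at the very end of the fingers, on their centre line; the grasp point (between the pads) lies 19 mm behind it; x points along the fingers, y is the direction in which the jaws open and shut, and the axes are right-handed (so a half turn about x gives the same grasp; the last joint's range is limited). The gripper opens to 85 mm and grips with 20 to 120 N. Pads are 22 mm wide; open, the fingers measure 114 mm over their backs; the gripper's body (76 mm by 85 mm) begins 54 mm behind the grasp point. The pads swing forward as they close: fully open they stand 13 mm farther back than shut.
Start: joints at [-1.419, 0.383, 0.044, 1.598, -0.018, 1.161, -0.05], TCP at [0.161, 0.63, 0.192] pointing down, gripper open.
Joint ranges: [-2.61, 2.61], [-0.41, 2.15], [-1.48, 1.57], [0, 2.5], [-1.57, 4.71], [0.05, 1.97], [-2.85, 2.85]. Speed limits (rad/s): [2.79, 2.79, 3.14, 3.14, 3.14, 3.14, 3.14].

## Interface

Orientations are given as a unit quaternion [x, y, z, w].
In Python, from plant import arm gives the robot as it stands.
- The arm moves only by the tool drive_tool, never from a script. Its argument "increments" is a list that holds one entry, the list of rows, each a list of 5 numbers: the shift along the tool's x, y, z in mm, then the turn about the tool's x in rad, then the opening, from -1 (shut) to 1 (fully open). In form: [[[x, y, z, spin, fingers], ...]]. A call has 1 to 12 rows; each row shifts and turns the commanded pose from where the row before left it, along the tool's axes as they then stand; what a row does not reach is not made up. A row lasts 1/12 s, in which the tool goes at most 41.7 mm and 7.16 degrees, less where a joint would pass 70% of its speed; a pose out of reach is approached as far as the arm can. A call is refused whole if a number of a shift passes 41.7 or a number of a turn 0.125, either way. A call with a gripper value outside its range is refused whole. The fingers move at their own pace and stop on an object; "force" is the grip in N (left out, the last holds). Time passes only in rows, so rows that do not move let the fingers close. It gives the time, the measured TCP pose, the force and the opening at its end, in the units of the state.
- arm.get_obs(): the state, without advancing time (a new reading comes with each control period).
- arm.capture(name): name is "scene" or "top"; returns a dict with "pixels" (384x512x3 uint8, red, green, blue), "range_z" (384x512 float32, m along the optical axis (not along the pixel's ray), 0 where there is no reading), "K" (3x3 intrinsics, pixels), "T" (4x4, takes a point from camera to world coordinates). Camera axes: x right, y up, looking along -z (the intrinsics and any distortion apply to the point x, -y, -z); pixel columns grow to the right and rows downward; lengths in m; the calibration is good to about 2 mm. A picture is of the moment at which its call begins.
- arm.job_done(): hands the job in, once; it reports no verdict.
The state is a dict: "clock": time; "joint_positions": joint angles; "joint_velocities": joint speeds; "tau": joint torques, N m; "tcp_pos": TCP position; "eef_rot": TCP orientation; "contact_force": force on the tool from outside, world axes, zero at the start; "wrist_torque": the same for the moment, N m; "grip_width": finger opening in m.
Only numpy, scipy, OpenCV 4.12 (cv2) and the standard library are available. Lean on these libraries where they do the work, as an engineer would, in place of code of your own. Each camera call takes 0.05 s, during which the arm holds its last target.

## Task

The in-line gas filter on the two-outlet manifold is spent and the line is already vented: unlock it by pulling its coupler's spring sleeve back towards the rail until the filter pops out, and let the sleeve snap fully forward again. Then draw the loosened filter straight out of the coupler and lay it down flat in the steel tray. Leave the short blanking plug locked in the other coupler, and do not shove the other things on the worktop about.

Things in the scene. Friction and masses are not known exactly. Their poses are not given: they have to be found in the camera images.
- manifold: Gas manifold fixed to the worktop: foot plate 90 x 250 mm, two posts, aluminium rail 240 mm long (top 122 mm high) with a gauge in the middle and two equal couplers on its front. Origin on the worktop under the rail's middle, z up; -x is where the couplers' mouths point. Couplers at y = +70 (left, seen facing along +x) and -70 mm, axes level along x, 100 mm high, mouths at x = -120 mm.
- left_mouth (a point): Centre of the left coupler's mouth, axes as the manifold's. Either coupler may hold the filter. Inside, two pawls lock the plug so firmly that pulling alone does not free it; they open when the sleeve is about 11 mm back, and a spring ejector then pushes the plug 18 mm out (along -x). There it stays, lying in the bore and drooping 2 or 3 degrees, until drawn 60 mm farther out along -x.
- right_mouth (a point): The same for the right coupler.
- sleeve_left (a joint): How far the left coupler's sleeve is pulled back, in m: 0 = fully forward (home), 0.014 = at its back stop. Back is towards the rail, the manifold's +x. Its spring resists with about 6 N at first and 12 N at the stop, and snaps it home when let go.
- sleeve_right (a joint): The same for the right coupler's sleeve.
- sleeve_left_grip (a point): Middle of the left sleeve, on the coupler's axis (23.5 mm behind the mouth when home); moves with the sleeve. Steel sleeve 45 mm long round the front of the coupler: waist 42 mm in diameter and 32 mm long between two end flanges 50 mm in diameter. The waist can be gripped from above, across the axis. Axes as the manifold's.
- sleeve_right_grip (a point): The same for the right sleeve.
- filter: In-line filter, 196 mm long, about 0.11 kg, locked in one coupler. Origin on its axis, at the coupler's mouth while locked; +x runs into the coupler. Plug end to x = +75 mm, up to 28 mm thick; outside, a 32 mm collar (x = -6 to -1 mm), square aluminium head 46 x 46 mm (x = -45 to -13, sides level and upright), grey ribbed bowl 43 mm in diameter (to x = -107), brass nozzle (to x = -121).
- filter_head (a point): Centre of the filter's square head, 46 mm wide and 32 mm long, best gripped from above, across the axis: 29 mm outside the mouth while locked, 47 mm when popped out. With the filter flat in the tray it is about 26 mm above the worktop (let go, the plug end may dip up to 10 degrees). Axes as the filter's.
- blank_plug: Short blanking plug locked in the other coupler; it stays there. Same plug end, with a round steel knob 38 mm in diameter; only 36 mm of it stand out of the mouth. Origin and x axis as the filter's.
- tray: Open steel instrument tray, 270 mm (its x) by 160 mm (its y), rim 31 mm high, walls and floor 3 mm, fixed on the worktop to the right of the manifold. Origin: centre of its underside.
- timer: White bench timer, 47 x 66 x 57 mm, loose bystander to the left of the manifold. Origin: centre of its underside.
- marker: Black marker pen 139 mm long lying in front of the manifold, bystander. Origin: centre of its underside.
- pliers: Side cutters with red handles, 171 mm long, 14 mm high, lying between manifold and tray, bystander. Origin: centre of its underside.
- wash_bottle: White bottle with blue cap, 68 mm in diameter, 170 mm high, bystander to the left of the manifold. Origin: centre of its underside.

How it is judged:
By the outcome, as a careful person would: the job done as asked, in the order asked, and still so for the second after the job is handed in, with the robot touching nothing.
It also fails if it takes over 50 s, if anything falls off the work surface, if the arm or the gripper's body presses on something with over 40 N, if the wrist force passes 120 N, or if a joint passes its speed limit or range.

## Working session

There is one attempt and no reset: what is moved stays moved. The work goes in short steps, Python scripts to look and compute and a tool call to move; the robot and the scene stay as the last step left them, time stands still between calls to the robot, and variables do not carry over. Pictures are saved under pics/ and viewed, and the job is handed in when it is done.

Besides the shell and the picture viewer there is one more tool, called after "Emit:" as name(argument=value, ...), one argument or row to a line, values as JSON. drive_tool: Moves the arm, as the interface text tells. Its arguments: {"type":"object","properties":{"increments":{"type":"array","items":{"type":"array","items":{"type":"array","items":{"type":"number"}}}},"force":{"type":"number"}},"required":["increments"]}

```bash
ls; mkdir -p pics; cat > h.py <<'E'
import numpy as np,cv2,pickle
from plant import arm
def cap(n,tag):
    d=arm.capture(n); pickle.dump(d,open(f'pics/{tag}.pkl','wb')); cv2.imwrite(f'pics/{tag}.png',cv2.cvtColor(d['pixels'],cv2.COLOR_RGB2BGR)); return d
def load(tag): return pickle.load(open(f'pics/{tag}.pkl','rb'))
def cloud(d):
    K=np.array(d['K']);T=np.array(d['T']);z=d['range_z'];h,w=z.shape
    u,v=np.meshgrid(np.arange(w),np.arange(h))
    P=np.stack([(u-K[0,2])/K[0,0]*z,-(v-K[1,2])/K[1,1]*z,-z],-1)
    W=P@T[:3,:3].T+T[:3,3]; W[z==0]=np.nan; return W
def crop(tag,x0,y0,x1,y1,s,out):
    im=cv2.imread(f'pics/{tag}.png')[y0:y1,x0:x1]; cv2.imwrite(f'pics/{out}.png',cv2.resize(im,None,fx=s,fy=s,interpolation=cv2.INTER_CUBIC))
E
python3 - <<'E'
from h import *
for n in('scene','top'):
    d=cap(n,n+'0'); print(d['K'],d['T'],[k for k in d])
o=arm.get_obs();print(o)
E
```

```text
pics
[[364.71830872   0.         263.5416803 ]
 [  0.         364.71830872 193.3780649 ]
 [  0.           0.           1.        ]] [[ 8.97938167e-01  2.25741938e-01 -3.77819567e-01  1.92142507e-01]
 [-4.40120929e-01  4.59029429e-01 -7.71741894e-01 -9.09744275e-01]
 [-7.84210786e-04  8.59262801e-01  5.11533796e-01  6.45119122e-01]
 [ 0.00000000e+00  0.00000000e+00  0.00000000e+00  1.00000000e+00]] ['pixels', 'range_z', 'K', 'T']
[[380.67954398   0.         258.56128463]
 [  0.         380.67954398 183.14713758]
 [  0.           0.           1.        ]] [[-0.02724409  0.98356846 -0.17846806  0.42557101]
 [-0.99957446 -0.02866657 -0.00539609 -0.09682606]
 [-0.01042349  0.17824511  0.98393091  1.03994353]
 [ 0.          0.          0.          1.        ]] ['pixels', 'range_z', 'K', 'T']
{'clock': 0.1, 'joint_positions': array([-1.41877592,  0.38378092,  0.04386982,  1.5994342 , -0.01790865,
        1.16124119, -0.04991354]), 'joint_velocities': array([ 0.0005118 , -0.00109548, -0.00049973, -0.00226015, -0.00134596,
        0.00070922,  0.00143019]), 'tau': array([ 2.72490150e-03, -4.34727001e+01,  1.02951106e+00, -2.50454092e+01,
        1.09504972e-02,  5.38185981e-03, -1.30438985e-05]), 'tcp_pos': array([0.16048371, 0.62887088, 0.19048757]), 'eef_rot': array([ 0.08721277,  0.70165974, -0.08895549,  0.70153722]), 'contact_force': array([ 0.25199316, -0.15801843,  0.1486165 ]), 'wrist_torque': array([-0.06351204, -0.04879172,  0.03682234]), 'grip_width': 0.08573085202141645}
```

View pics/scene0.png

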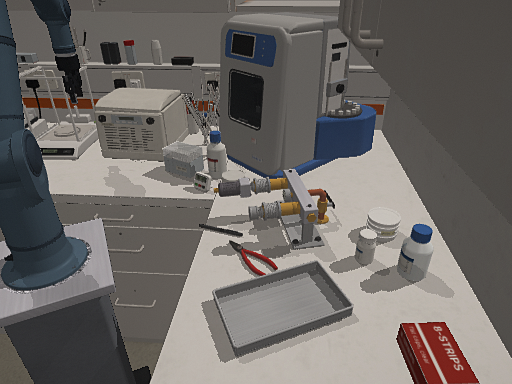

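View pics/top0.png

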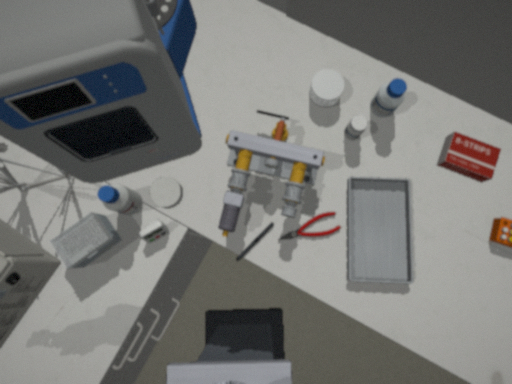

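The filter is in the left coupler (top view: head ~(233,198), bowl ~(229,217)); the blank is in the right one (~(289,210)). The tray is around (379,230). Next I'll take measurements.

```bash
python3 - <<'E'
from h import *
d=load('top0');W=cloud(d)
for n,(u,v) in dict(table=(330,260),railL=(233,137),railR=(318,158),head=(233,198),bowl=(229,217),nozz=(226,233),slL=(239,180),slR=(292,198),blank=(288,211),marker=(255,241),trayfl=(379,230),bottle=(112,197),timer=(153,232)).items(): print(n,W[v,u].round(4))
crop('top0',200,120,350,270,5,'c0')
crop('scene0',180,130,360,290,4,'c1')
# rim of tray
m=(abs(W[...,2]-.031)<.004)
m[:, :340]=0;m[:170]=0;m[290:]=0;m[:,420:]=0
pts=W[m][:,:2].astype(np.float32);print(len(pts),cv2.minAreaRect(pts),cv2.boxPoints(cv2.minAreaRect(pts)))
# rail top
m=(abs(W[...,2]-.122)<.006);m[:,:215]=0;m[:,335:]=0;m[:120]=0;m[190:]=0
pts=W[m][:,:2].astype(np.float32);print(len(pts),cv2.minAreaRect(pts),cv2.boxPoints(cv2.minAreaRect(pts)),np.median(W[m][:,2]))
E
```

```text
table [ 0.3999 -0.2763  0.0005]
railL [ 0.7114 -0.0309  0.1223]
railR [ 0.6517 -0.2411  0.1193]
head [ 0.5568 -0.0287  0.1241]
bowl [ 0.5113 -0.0181  0.1205]
nozz [ 0.4739 -0.0089  0.1045]
slL [ 0.602  -0.0438  0.1184]
slR [ 0.5525 -0.1717  0.126 ]
blank [ 0.5221 -0.1614  0.117 ]
marker [ 0.4554 -0.0774  0.0093]
trayfl [ 0.4758 -0.413   0.0017]
bottle [0.5609 0.2489 0.1682]
timer [0.4845 0.1853 0.0504]
762 ((0.4779028296470642, -0.4065327048301697), (0.16682088375091553, 0.27608901262283325), 86.24011993408203) [[ 0.3346858  -0.4807113 ]
 [ 0.6101805  -0.49881592]
 [ 0.62111986 -0.3323541 ]
 [ 0.34562516 -0.3142495 ]]
2065 ((0.6301409006118774, -0.12090092897415161), (0.23981845378875732, 0.14465907216072083), 75.00293731689453) [[ 0.5292461  -0.21800926]
 [ 0.668978   -0.25544262]
 [ 0.7310357  -0.02379259]
 [ 0.5913038   0.01364076]] 0.12148575441706921
```

View pics/c0.png

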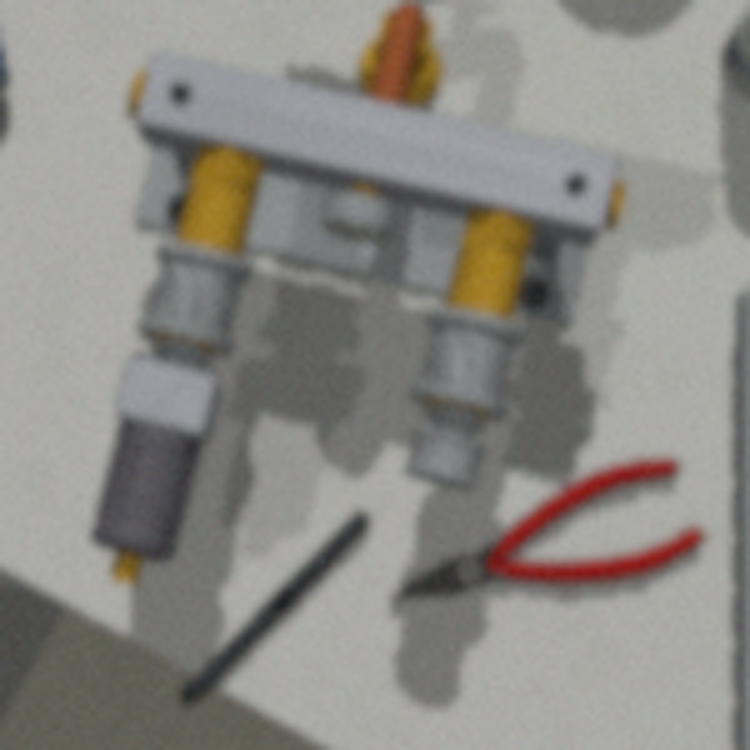

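View pics/c1.png

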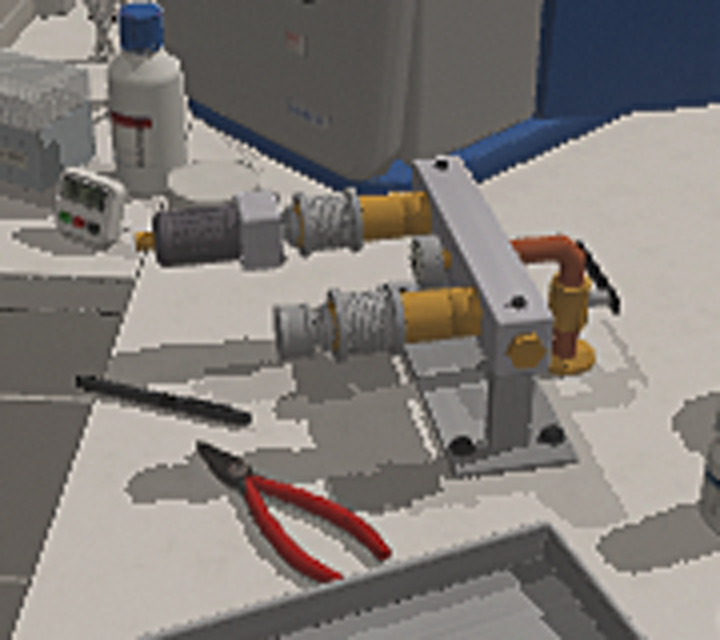

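```bash
python3 - <<'E'
from h import *
for tag in('top0','scene0'):
  W=cloud(load(tag)).reshape(-1,3)
  W=W[~np.isnan(W[:,0])]
  for yaw in (-15,):
    a=np.radians(yaw);R=np.array([[np.cos(a),-np.sin(a)],[np.sin(a),np.cos(a)]])
    L=(W[:,:2]-[0.69,-.137])@R  # manifold-ish coordinates
    # rail
    m=(abs(W[:,2]-.1215)<.003)&(abs(L[:,0])<.06)&(abs(L[:,1])<.14)
    x,y=L[m].T; print(tag,'rail n',m.sum(),'x',np.percentile(x,[1,50,99]).round(4),'y',np.percentile(y,[0.3,50,99.7]).round(4),'z',np.median(W[m,2]))
    back=[];front=[]
    for yy in np.arange(-.11,.12,.02):
        s=abs(y-yy)<.008
        if s.sum()>5: back.append((yy,x[s].max(),x[s].min()))
    b=np.array(back);print(' slope back/front deg',np.degrees(np.polyfit(b[:,0],b[:,1],1)[0]),np.degrees(np.polyfit(b[:,0],b[:,2],1)[0]))
    # coupler tops
    for c in(.07,-.07):
      for x0 in np.arange(-.26,-.03,.01):
        s=(abs(L[:,0]-x0)<.005)&(abs(L[:,1]-c)<.035)&(W[:,2]>.085)&(W[:,2]<.14)
        if s.sum()>4: print('  %5.3f %.3f'%(c,x0),s.sum(),'y',(np.percentile(L[s,1],[2,98])).round(4),'mid',np.percentile(L[s,1],[2,98]).mean().round(4),'ztop',np.percentile(W[s,2],95).round(4))
E
```

```text
top0 rail n 1413 x [-0.051  -0.0113  0.0095] y [-0.1188 -0.0013  0.1191] z 0.12178969030062281
 slope back/front deg 0.23806489833324018 0.48026708345849456
  0.070 -0.250 13 y [0.0642 0.076 ] mid 0.0701 ztop 0.1064
  0.070 -0.240 32 y [0.0559 0.0822] mid 0.0691 ztop 0.1152
  0.070 -0.230 68 y [0.0508 0.0905] mid 0.0707 ztop 0.1212
  0.070 -0.220 70 y [0.0507 0.0905] mid 0.0706 ztop 0.121
  0.070 -0.210 72 y [0.0505 0.0899] mid 0.0702 ztop 0.1204
  0.070 -0.200 71 y [0.0505 0.09  ] mid 0.0703 ztop 0.1205
  0.070 -0.190 72 y [0.0506 0.0899] mid 0.0703 ztop 0.1213
  0.070 -0.180 70 y [0.0507 0.0901] mid 0.0704 ztop 0.1212
  0.070 -0.170 86 y [0.0478 0.0917] mid 0.0697 ztop 0.1241
  0.070 -0.160 81 y [0.0478 0.0923] mid 0.0701 ztop 0.1243
  0.070 -0.150 80 y [0.0476 0.0913] mid 0.0694 ztop 0.1244
  0.070 -0.140 47 y [0.0517 0.087 ] mid 0.0694 ztop 0.1219
  0.070 -0.130 79 y [0.0479 0.0929] mid 0.0704 ztop 0.1244
  0.070 -0.120 64 y [0.0471 0.0892] mid 0.0682 ztop 0.1259
  0.070 -0.110 66 y [0.0501 0.0888] mid 0.0694 ztop 0.1211
  0.070 -0.100 66 y [0.0501 0.0894] mid 0.0697 ztop 0.1224

[... 2736 characters left out ...]
op 0.1174
  -0.070 -0.140 34 y [-0.0884 -0.0703] mid -0.0793 ztop 0.1185
  -0.070 -0.130 60 y [-0.0889 -0.0591] mid -0.074 ztop 0.1204
  -0.070 -0.120 59 y [-0.0945 -0.0575] mid -0.076 ztop 0.1246
  -0.070 -0.110 58 y [-0.0916 -0.0618] mid -0.0767 ztop 0.1213
  -0.070 -0.100 57 y [-0.0915 -0.0657] mid -0.0786 ztop 0.1218
  -0.070 -0.090 67 y [-0.0941 -0.0603] mid -0.0772 ztop 0.1233
  -0.070 -0.080 45 y [-0.0958 -0.0634] mid -0.0796 ztop 0.1247
  -0.070 -0.070 47 y [-0.0873 -0.0657] mid -0.0765 ztop 0.1182
  -0.070 -0.060 45 y [-0.0884 -0.0665] mid -0.0775 ztop 0.1192
  -0.070 -0.050 47 y [-0.0875 -0.0633] mid -0.0754 ztop 0.1185
  -0.070 -0.040 43 y [-0.0883 -0.0683] mid -0.0783 ztop 0.1188
```

```bash
python3 - <<'E'
from h import *
for tag in('top0','scene0'):
  W=cloud(load(tag)).reshape(-1,3); W=W[~np.isnan(W[:,0])]
  a=np.radians(-15);R=np.array([[np.cos(a),-np.sin(a)],[np.sin(a),np.cos(a)]])
  L=(W[:,:2]-[0.69,-.137])@R
  print(tag)
  for x0 in np.arange(-.25,-.06,.004):
    s=(abs(L[:,0]-x0)<.002)&(abs(L[:,1]-.07)<.012)&(W[:,2]>.06)&(W[:,2]<.14)
    r=(abs(L[:,0]-x0)<.002)&(abs(L[:,1]+.07)<.012)&(W[:,2]>.06)&(W[:,2]<.14)
    print('%.3f'%x0, 'L',s.sum(),(np.percentile(W[s,2],90).round(4) if s.any() else ''),'R',r.sum(),(np.percentile(W[r,2],90).round(4) if r.any() else ''))
E
```

```text
top0
-0.250 L 6 0.1056 R 0 
-0.246 L 10 0.1063 R 0 
-0.242 L 9 0.1081 R 0 
-0.238 L 11 0.1092 R 0 
-0.234 L 18 0.1209 R 0 
-0.230 L 16 0.1212 R 0 
-0.226 L 17 0.1208 R 0 
-0.222 L 17 0.1205 R 0 
-0.218 L 14 0.121 R 0 
-0.214 L 18 0.1214 R 0 
-0.210 L 15 0.1202 R 0 
-0.206 L 17 0.1193 R 0 
-0.202 L 16 0.1199 R 0 
-0.198 L 15 0.1205 R 0 
-0.194 L 18 0.1197 R 0 
-0.190 L 16 0.1214 R 0 
-0.186 L 15 0.1212 R 0 
-0.182 L 16 0.1212 R 0 
-0.178 L 15 0.1209 R 0 
-0.174 L 18 0.1222 R 0 
-0.170 L 17 0.1235 R 0 
-0.166 L 15 0.1233 R 23 0.1188
-0.162 L 17 0.1234 R 14 0.1189
-0.158 L 16 0.1243 R 17 0.1166
-0.154 L 16 0.1233 R 16 0.117
-0.150 L 16 0.124 R 15 0.1183
-0.146 L 15 0.1235 R 14 0.1193
-0.142 L 9 0.1212 R 12 0.1117
-0.138 L 15 0.1115 R 20 0.1136
-0.134 L 16 0.1161 R 12 0.1155
-0.130 L 17 0.1187 R 23 0.1231
-0.126 L 20 0.1262 R 15 0.1267
-0.122 L 12 0.1269 R 14 0.1245
-0.118 L 17 0.1213 R 16 0.1219
-0.114 L 15 0.1217 R 16 0.1223
-0.110 L 13 0.1211 R 14 0.122
-0.106 L 17 0.121 R 18 0.121
-0.102 L 15 0.1217 R 15 0.1226
-0.098 L 15 0.1225 R 16 0.1221
-0.094 L 15 0.1232 R 15 0.1207
-0.090 L 19
[... 794 characters left out ...]
-0.154 L 5 0.1231 R 7 0.1172
-0.150 L 5 0.1242 R 11 0.117
-0.146 L 6 0.1239 R 8 0.1183
-0.142 L 4 0.1235 R 7 0.1188
-0.138 L 4 0.1096 R 11 0.1131
-0.134 L 10 0.1103 R 14 0.1126
-0.130 L 8 0.1156 R 12 0.1157
-0.126 L 11 0.1236 R 22 0.124
-0.122 L 6 0.1263 R 9 0.1257
-0.118 L 4 0.1246 R 6 0.1235
-0.114 L 7 0.1219 R 6 0.1224
-0.110 L 7 0.122 R 7 0.121
-0.106 L 7 0.1218 R 9 0.1212
-0.102 L 5 0.123 R 6 0.1221
-0.098 L 6 0.1207 R 10 0.1214
-0.094 L 4 0.1211 R 7 0.1224
-0.090 L 7 0.1224 R 9 0.1208
-0.086 L 8 0.1254 R 10 0.1253
-0.082 L 5 0.1266 R 5 0.1254
-0.078 L 4 0.1175 R 6 0.1181
-0.074 L 7 0.1191 R 8 0.1184
-0.070 L 5 0.1195 R 10 0.1179
-0.066 L 6 0.1191 R 9 0.1187
-0.062 L 4 0.1182 R 9 0.1177
```

```bash
python3 - <<'E'
from h import *
from scipy.spatial.transform import Rotation as Ro
W=np.concatenate([cloud(load(t)).reshape(-1,3) for t in('top0','scene0')]); W=W[~np.isnan(W[:,0])]
print(Ro.from_quat(arm.get_obs()['eef_rot']).as_matrix().round(3))
A=np.array([.16,.63]);
for B in ([.5,.0],[.38,.40]):
  for t in np.linspace(0,1,11):
    c=A+(np.array(B)-A)*t
    print(c.round(2),[ (W[s,2].max().round(3) if (s:=np.hypot(*(W[:,:2]-c).T)<r).any() else None) for r in(.07,.12,.2)])
# coarse height map
for x in np.arange(.2,1.0,.08):
  print('%.2f'%x,[ (round(float(np.percentile(W[s,2],98)),2) if (s:=(abs(W[:,0]-x)<.04)&(abs(W[:,1]-y)<.04)).any() else None) for y in np.arange(.6,-.3,-.08)])
E
```

```text
[[-0.     0.247  0.969]
 [-0.002  0.969 -0.247]
 [-1.    -0.002  0.   ]]
[0.16 0.63] [np.float64(0.579), np.float64(0.583), np.float64(0.586)]
[0.19 0.57] [np.float64(0.583), np.float64(0.586), np.float64(0.586)]
[0.23 0.5 ] [np.float64(0.584), np.float64(0.586), np.float64(0.586)]
[0.26 0.44] [np.float64(0.008), np.float64(0.585), np.float64(0.586)]
[0.3  0.38] [np.float64(0.006), np.float64(0.218), np.float64(0.586)]
[0.33 0.32] [np.float64(0.007), np.float64(0.1), np.float64(0.238)]
[0.36 0.25] [np.float64(0.008), np.float64(0.1), np.float64(0.218)]
[0.4  0.19] [np.float64(0.029), np.float64(0.095), np.float64(0.175)]
[0.43 0.13] [np.float64(0.04), np.float64(0.061), np.float64(0.175)]
[0.47 0.06] [np.float64(0.122), np.float64(0.124), np.float64(0.128)]
[0.5 0. ] [np.float64(0.126), np.float64(0.128), np.float64(0.128)]
[0.16 0.63] [np.float64(0.579), np.float64(0.583), np.float64(0.586)]
[0.18 0.61] [np.float64(0.581), np.float64(0.584), np.float64(0.586)]
[0.2  0.58] [np.float64(0.582), np.float64(0.585), np.float64(0.586)]
[0.23 0.56] [np.float64(0.583), np.float64(0.585), np.
[... 566 characters left out ...]
 -0.78, -0.79, -0.87]
0.28 [0.58, 0.22, 0.0, 0.0, 0.0, 0.0, -0.87, -0.87, -0.87, -0.87, 0.0, 0.0]
0.36 [0.58, 0.24, 0.21, 0.0, 0.0, 0.0, -0.87, -0.87, 0.0, 0.0, 0.0, 0.03]
0.44 [0.58, 0.57, 0.23, 0.1, 0.1, 0.05, 0.0, 0.0, 0.11, 0.01, 0.01, 0.01]
0.52 [0.24, 0.57, 0.56, 0.1, 0.17, 0.11, 0.05, 0.11, 0.12, 0.11, 0.12, 0.01]
0.60 [0.17, 0.2, 0.58, 0.36, 0.25, 0.12, 0.05, 0.0, 0.13, 0.11, 0.12, 0.11]
0.68 [0.24, 0.2, 0.58, 0.57, 0.52, 0.52, 0.51, 0.35, 0.12, 0.12, 0.64, 0.7]
0.76 [0.03, 0.57, 0.57, 0.56, 0.53, 0.53, 0.53, 0.51, 0.12, 0.59, 0.62, 0.0]
0.84 [0.57, 0.57, 0.56, 0.56, 0.56, 0.53, 0.53, 0.0, 0.0, 0.01, 0.0, 0.06]
0.92 [0.56, 0.56, 0.56, 0.56, 0.56, 0.53, 0.52, 0.0, 0.0, 0.0, 0.0, 0.06]
```

```bash
python3 - <<'E'
from h import *
for tag,ps in (('top0',[(20,250),(40,290),(10,270),(85,240),(60,20),(100,110),(195,130),(170,195),(30,180),(5,350),(115,60),(160,90)]),('scene0',[(70,85),(50,20),(140,105),(180,160),(215,150),(232,60),(300,100),(255,100),(20,150),(50,130),(60,40)])):
  W=cloud(load(tag))
  for u,v in ps: print(tag,(u,v),W[v,u].round(3))
E
```

```text
top0 (20, 250) [0.446 0.478 0.129]
top0 (40, 290) [0.345 0.481 0.029]
top0 (10, 270) [0.402 0.456 0.193]
top0 (85, 240) [0.467 0.341 0.093]
top0 (60, 20) [0.771 0.193 0.532]
top0 (100, 110) [0.688 0.191 0.386]
top0 (195, 130) [0.712 0.054 0.183]
top0 (170, 195) [0.581 0.144 0.046]
top0 (30, 180) [ 0.643  0.55  -0.004]
top0 (5, 350) [ 0.194  0.577 -0.   ]
top0 (115, 60) [0.72  0.12  0.504]
top0 (160, 90) [0.72  0.081 0.393]
scene0 (70, 85) [0.152 0.557 0.317]
scene0 (50, 20) [0.143 0.614 0.52 ]
scene0 (140, 105) [0.368 0.507 0.229]
scene0 (180, 160) [0.451 0.318 0.064]
scene0 (215, 150) [0.56  0.233 0.117]
scene0 (232, 60) [0.664 0.297 0.402]
scene0 (300, 100) [0.811 0.086 0.302]
scene0 (255, 100) [0.689 0.169 0.295]
scene0 (20, 150) [ 0.044 -0.058  0.334]
scene0 (50, 130) [0.017 0.874 0.063]
scene0 (60, 40) [0.157 0.59  0.46 ]
```

```bash
python3 - <<'E'
from h import *
W=np.concatenate([cloud(load(t)).reshape(-1,3) for t in('top0','scene0')]); W=W[~np.isnan(W[:,0])]
c=np.array([.608,-.043])
for z in np.arange(.13,.6,.05):
    s=(W[:,2]>z)&(W[:,2]<z+.05)&(W[:,1]<.5)&(W[:,0]>.2)
    d=np.hypot(*(W[s,:2]-c).T); k=np.argsort(d)[:20]
    if len(k): print(round(z,2),d[k[[0,-1]]].round(3),W[s][k[-1]].round(3))
E
```

```text
0.13 [0.136 0.138] [0.706 0.054 0.138]
0.18 [0.139 0.142] [0.706 0.06  0.202]
0.23 [0.144 0.146] [0.707 0.065 0.231]
0.28 [0.148 0.151] [0.722 0.056 0.287]
0.33 [0.153 0.155] [0.723 0.06  0.336]
0.38 [0.155 0.159] [0.724 0.065 0.39 ]
0.43 [0.162 0.164] [0.727 0.069 0.437]
0.48 [0.166 0.169] [0.742 0.06  0.484]
0.53 [0.179 0.18 ] [ 0.755 -0.147  0.565]
0.58 [0.18  0.182] [ 0.75  -0.156  0.581]
```

Emit:
drive_tool(
  increments=[
    [[-30, 0, 0, 0.012, 1], [-30, 0, 0, 0, 1], [-30, 0, 0, 0, 1], [0, -27, 14, 0, 1], [0, -27, 14, 0, 1], [0, -27, 14, 0, 1], [0, -27, 14, 0, 1], [0, -27, 14, 0, 1], [0, -27, 14, 0, 1]],
  ],
)

```text
clock: 0.85
tcp_pos: [0.1999, 0.4496, 0.2811]
eef_rot: [0.092, 0.701, -0.093, 0.701]
contact_force: [0.3, -0.4, 0.0]
grip_width: 0.0857
```

Emit:
drive_tool(
  increments=[
    [[0, -21, 29, 0, 1], [0, -21, 29, 0, 1], [0, -21, 29, 0, 1], [0, -21, 29, 0, 1], [0, -21, 29, 0, 1], [0, -21, 29, 0, 1], [0, -21, 29, 0, 1], [0, -21, 29, 0, 1], [0, -21, 29, 0, 1]],
  ],
)

```text
clock: 1.6
tcp_pos: [0.4035, 0.1997, 0.2814]
eef_rot: [0.092, 0.701, -0.092, 0.701]
contact_force: [0.5, 0.2, 0.4]
grip_width: 0.0856
```

Emit:
drive_tool(
  increments=[
    [[0, -20, 29, 0, 1], [0, -20, 29, 0, 1], [0, -20, 29, 0, 1], [0, -20, 29, 0, 1], [0, -20, 29, 0, 1], [0, -20, 29, 0, 1], [0, -20, 29, 0, 1], [0, -20, 29, 0, 1], [0, -20, 29, 0, 1], [0, 0, 0, 0, 1], [0, 0, 0, 0, 1]],
  ],
)

```text
clock: 2.52
tcp_pos: [0.6085, -0.043, 0.2807]
eef_rot: [0.093, 0.701, -0.095, 0.7]
contact_force: [-0.3, 0.5, -0.2]
grip_width: 0.0857
```

```bash
cat >> h.py <<'E'
from scipy.spatial.transform import Rotation as Ro
a=np.radians(-15);R2=np.array([[np.cos(a),-np.sin(a)],[np.sin(a),np.cos(a)]])
def st():
    o=arm.get_obs();M=Ro.from_quat(o['eef_rot']).as_matrix()
    print('t',round(o['clock'],2),'L',((o['tcp_pos'][:2]-[.69,-.137])@R2).round(4),'z',o['tcp_pos'][2].round(4),'yawz',np.degrees(np.arctan2(M[1,2],M[0,2])).round(2),'tilt',M[2].round(4),'F',(R2.T@o['contact_force'][:2]).round(1),o['contact_force'][2].round(1),'w',o['grip_width'].round(4),'q',o['joint_positions'].round(2))
E
python3 -c "
from h import *
st()"
```

```text
Traceback (most recent call last):
  File "h.py", line 17, in st
    print('t',round(o['clock'],2),'L',((o['tcp_pos'][:2]-[.69,-.137])@R2).round(4),'z',o['tcp_pos'][2].round(4),'yawz',np.degrees(np.arctan2(M[1,2],M[0,2])).round(2),'tilt',M[2].round(4),'F',(R2.T@o['contact_force'][:2]).round(1),o['contact_force'][2].round(1),'w',o['grip_width'].round(4),'q',o['joint_positions'].round(2))
                                                                                                                                                                                                                                                                         ^^^^^^^^^^^^^^^^^^^^^
AttributeError: 'float' object has no attribute 'round'
```

```bash
sed -i "s/o\['grip_width'\].round(4)/round(o['grip_width'],4)/" h.py
python3 -c "
from h import *
st()
d=cap('scene','s1'); crop('s1',180,90,360,250,4,'s1c')"
```

```text
t 2.52 L [-0.1031  0.0697] z 0.2807 yawz -15.3 tilt [-1.     -0.0029 -0.0013] F [-0.4  0.4] -0.2 w 0.0857 q [-0.63  0.3   0.78  1.62 -0.21  1.31  1.49]
```

View pics/s1c.png

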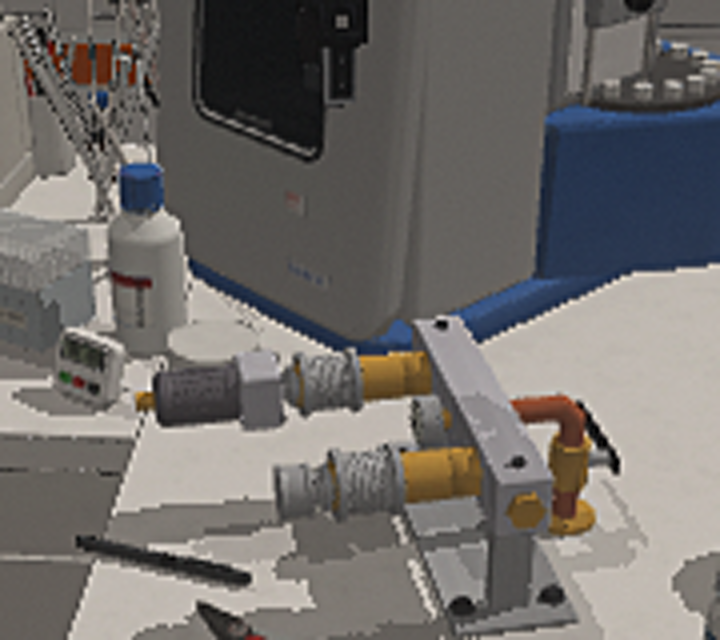

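View pics/s1.png

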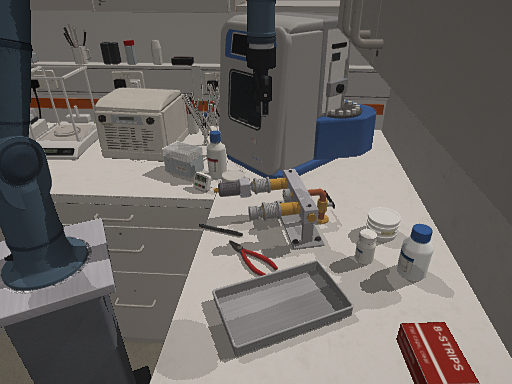

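```bash
python3 -c "
from h import *
st()
cap('top','t1')"
```

```text
t 2.57 L [-0.1041  0.072 ] z 0.2808 yawz -15.11 tilt [-1.0e+00 -9.0e-04 -1.9e-03] F [-0.9  1.2] 0.3 w 0.0853 q [-0.63  0.3   0.78  1.62 -0.21  1.31  1.49]
```

View pics/t1.png

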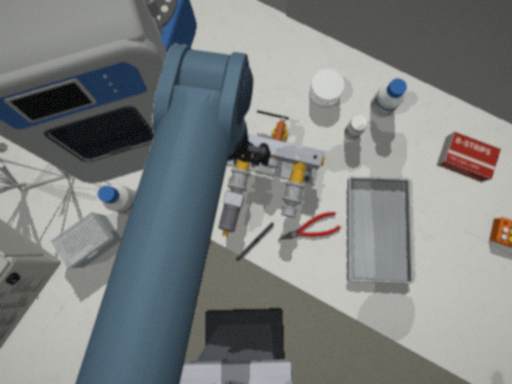

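```bash
python3 - <<'E'
from h import *
A=cloud(load('t1'));B=cloud(load('top0'))
m=(A[...,2]-B[...,2])>.05
W=A[m]
print(m.sum())
for x in np.arange(.0,.8,.06):
  s=abs(W[:,0]-x)<.03
  if s.any(): print(round(x,2),'y',np.percentile(W[s,1],[1,99]).round(3),'ztop',np.percentile(W[s,2],[50,99]).round(3))
A=cloud(load('s1'));B=cloud(load('scene0'))
m=(abs(load('s1')['range_z']-load('scene0')['range_z'])>.05); m[:,:150]=0;m[130:]=0
W=A[m]
for z in np.arange(.26,.8,.04):
  s=abs(W[:,2]-z)<.02
  if s.any(): print(round(z,2),'x',np.percentile(W[s,0],[2,98]).round(3),'y',np.percentile(W[s,1],[2,98]).round(3))
E
```

```text
31274
0.3 y [-0.029 -0.027] ztop [0.722 0.728]
0.36 y [-0.037  0.039] ztop [0.744 0.756]
0.42 y [-0.048  0.029] ztop [0.729 0.742]
0.48 y [-0.059  0.018] ztop [0.712 0.726]
0.54 y [-0.073  0.008] ztop [0.695 0.709]
0.6 y [-0.107  0.002] ztop [0.681 0.693]
0.66 y [-0.087 -0.007] ztop [0.672 0.681]
0.26 x [0.632 1.327] y [0.112 0.38 ]
0.3 x [0.524 1.273] y [0.083 0.864]
0.34 x [0.586 0.737] y [-0.1    0.766]
0.38 x [0.579 0.856] y [-0.118  0.112]
0.42 x [0.58  0.656] y [-0.116  0.063]
0.46 x [0.572 0.635] y [-0.083 -0.031]
0.5 x [0.572 0.642] y [-0.082 -0.022]
0.54 x [0.574 0.632] y [-0.081 -0.038]
0.58 x [0.403 0.631] y [-0.763 -0.039]
0.62 x [0.383 0.551] y [-0.798 -0.469]
```

Emit:
drive_tool(
  increments=[
    [[30, -1, 0, 0, 1], [30, 0, 0, 0, 1], [30, 0, 0, 0, 1], [30, 0, 0, 0, 1], [10, 0, 0, 0, 1], [0, 0, 0, 0, 1], [0, 0, 0, 0, 1]],
  ],
)

```text
clock: 3.2
tcp_pos: [0.6084, -0.0394, 0.1524]
eef_rot: [0.092, 0.701, -0.091, 0.701]
contact_force: [-0.6, 0.9, -0.2]
grip_width: 0.0853
```

```bash
python3 -c "
from h import *
st()
d=cap('scene','s2'); st();crop('s2',180,70,360,230,4,'s2c')
cap('top','t2');st();crop('t2',190,120,340,260,5,'t2c')"
```

```text
t 3.2 L [-0.1041  0.0732] z 0.1524 yawz -14.88 tilt [-1.e+00  8.e-04 -1.e-04] F [-0.8  0.7] -0.2 w 0.0853 q [-0.58  0.42  0.73  1.76 -0.31  1.08  1.56]
t 3.25 L [-0.1028  0.0728] z 0.1537 yawz -14.92 tilt [-1.      0.0013  0.0026] F [-0.3 -0.5] 0.5 w 0.0851 q [-0.58  0.42  0.73  1.76 -0.31  1.08  1.56]
t 3.3 L [-0.1021  0.0726] z 0.1543 yawz -14.94 tilt [-1.      0.0016  0.0039] F [0.1 0.7] 1.5 w 0.0854 q [-0.58  0.42  0.73  1.76 -0.31  1.08  1.56]
```

View pics/s2c.png

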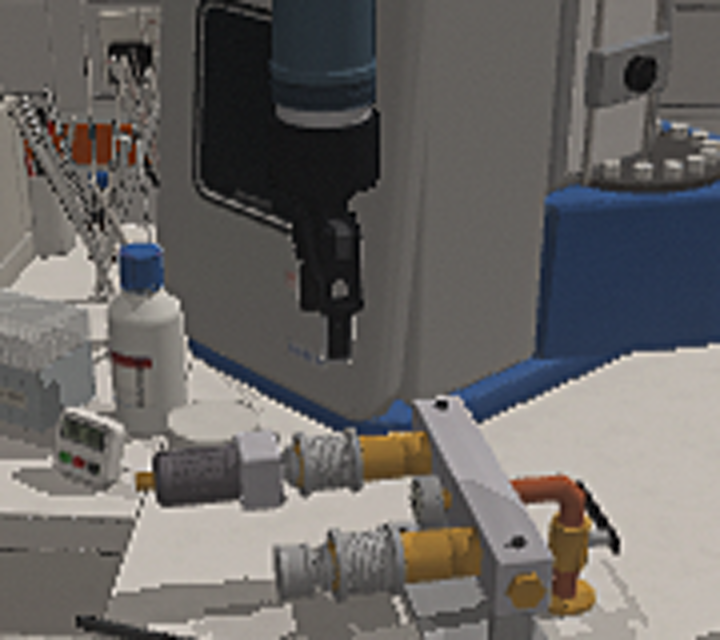

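View pics/t2c.png

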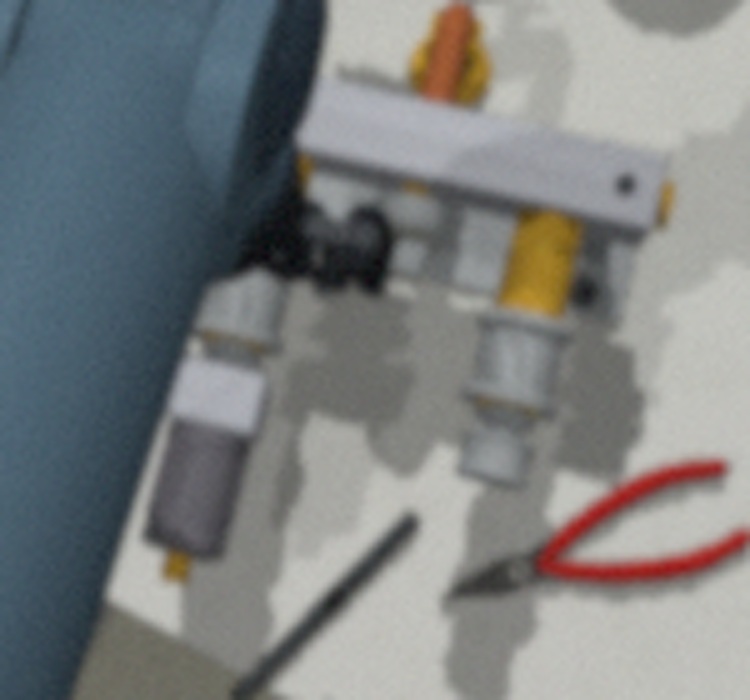

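Emit:
drive_tool(
  increments=[
    [[20, -2.5, 0, 0, 1], [25, 0, 0, 0, 1], [20, 0, 0, 0, 1], [11, 0, 0, 0, 1], [0, 0, 0, 0, 1], [0, 0, 0, 0, 1]],
  ],
)

```text
clock: 3.8
tcp_pos: [0.6086, -0.0433, 0.0769]
eef_rot: [0.092, 0.701, -0.092, 0.702]
contact_force: [0.6, 0.2, 0.5]
grip_width: 0.0853
```

```bash
python3 -c "
from h import *
st()
d=cap('scene','s3'); st();crop('s3',180,70,360,230,4,'s3c')"
```

```text
t 3.8 L [-0.1028  0.0694] z 0.0769 yawz -14.99 tilt [-1.0e+00  3.0e-04  1.4e-03] F [0.5 0.4] 0.5 w 0.0853 q [-0.53  0.51  0.68  1.82 -0.39  0.95  1.62]
t 3.85 L [-0.1021  0.0694] z 0.0775 yawz -14.99 tilt [-1.0e+00  7.0e-04  2.9e-03] F [-0.1  0.4] -0.2 w 0.0854 q [-0.53  0.51  0.68  1.82 -0.39  0.95  1.62]
```

View pics/s3c.png

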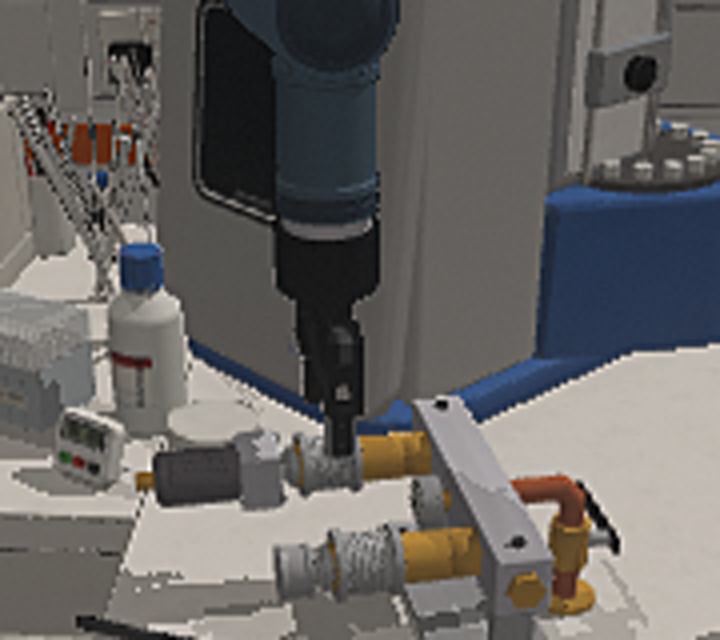

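Emit:
drive_tool(
  increments=[
    [[0, 0, 0, 0, -1], [0, 0, 0, 0, -1], [0, 0, 0, 0, -1], [0, 0, 0, 0, -1], [0, 0, 0, 0, -1], [0, 0, 0, 0, -1], [0, 0, 0, 0, -1], [0, 0, 0, 0, -1]],
  ],
  force=60,
)

```text
clock: 4.52
tcp_pos: [0.6124, -0.0445, 0.0815]
eef_rot: [0.093, 0.698, -0.092, 0.704]
contact_force: [-2.4, 2.0, 18.7]
grip_width: -0.0001
```

```bash
python3 -c "
from h import *
st()"
```

```text
t 4.52 L [-0.0989  0.0693] z 0.0815 yawz -15.01 tilt [-1.      0.0025  0.0085] F [-2.8  1.3] 18.7 w -0.0001 q [-0.53  0.51  0.68  1.81 -0.39  0.95  1.62]
```

```bash
python3 -c "
from h import *
d=cap('scene','s4'); st();crop('s4',180,70,360,230,4,'s4c')"
```

```text
t 4.57 L [-0.099   0.0693] z 0.0815 yawz -15.03 tilt [-1.      0.0027  0.0083] F [-2.9 -0.4] 18.4 w 0.0001 q [-0.53  0.51  0.68  1.81 -0.39  0.95  1.62]
```

View pics/s4c.png

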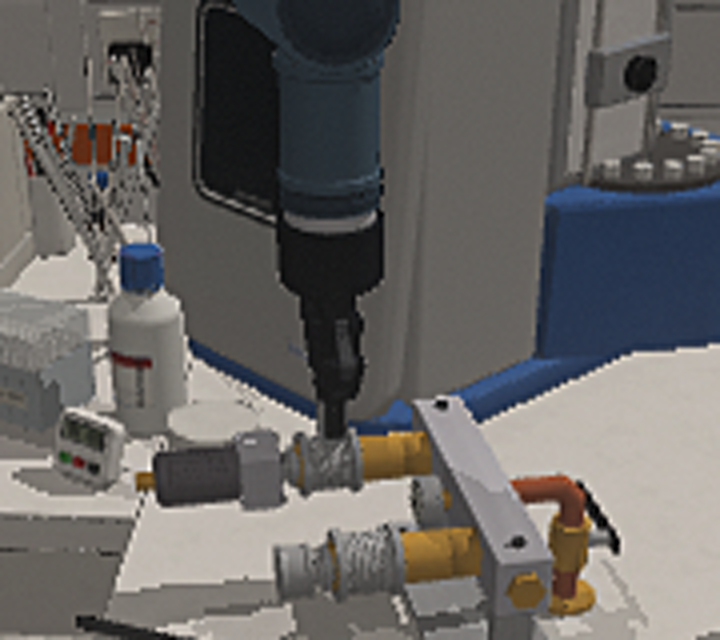

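```bash
python3 -c "
from h import *
for t,u,v0,v1 in (('s2',264,145,164),('s3',265,170,190),('s4',263,160,184)):
  W=cloud(load(t))
  print(t)
  for v in range(v0,v1,1): print(v,W[v,u].round(3))
"
```

```text
s2
145 [ 0.585 -0.11   0.263]
146 [ 0.585 -0.11   0.26 ]
147 [ 0.585 -0.111  0.258]
148 [ 0.585 -0.11   0.254]
149 [ 0.591 -0.098  0.246]
150 [ 0.592 -0.096  0.242]
151 [ 0.596 -0.088  0.235]
152 [ 0.594 -0.092  0.234]
153 [ 0.592 -0.095  0.232]
154 [ 0.593 -0.095  0.229]
155 [ 0.592 -0.095  0.227]
156 [ 0.594 -0.092  0.222]
157 [ 0.593 -0.093  0.22 ]
158 [ 0.592 -0.096  0.218]
159 [ 0.593 -0.094  0.214]
160 [ 0.594 -0.091  0.209]
161 [0.688 0.099 0.104]
162 [0.688 0.1   0.1  ]
163 [0.688 0.098 0.097]
s3
170 [ 0.589 -0.108  0.187]
171 [ 0.588 -0.111  0.186]
172 [ 0.586 -0.114  0.185]
173 [ 0.586 -0.114  0.182]
174 [ 0.586 -0.114  0.178]
175 [ 0.593 -0.1    0.167]
176 [ 0.597 -0.093  0.16 ]
177 [ 0.596 -0.095  0.158]
178 [ 0.594 -0.098  0.157]
179 [ 0.596 -0.094  0.151]
180 [ 0.594 -0.098  0.15 ]
181 [ 0.596 -0.094  0.144]
182 [ 0.594 -0.099  0.144]
183 [ 0.594 -0.099  0.141]
184 [ 0.597 -0.093  0.134]
185 [ 0.612 -0.063  0.112]
186 [ 0.612 -0.062  0.108]
187 [ 0.611 -0.064  0.105]
188 [ 0.612 -0.063  0.101]
189 [ 0.612 -0.062  0.097]
s4
160 [ 0.587 -0.099  0.214]
161 [ 0.586 -0.102  0.213]
162 [ 0.586 -0.103  0.21 ]
163 [ 0.586 -0.101  0.206]
164 [ 0.588 -0.098  0.202]
165 [ 0.589 -0.096  0.198]
166 [ 0.591 -0.091  0.192]
167 [ 0.593 -0.087  0.186]
168 [ 0.6   -0.073  0.175]
169 [nan nan nan]
170 [ 0.6   -0.072  0.168]
171 [ 0.607 -0.059  0.157]
172 [ 0.609 -0.054  0.151]
173 [ 0.608 -0.058  0.15 ]
174 [ 0.608 -0.056  0.146]
175 [ 0.607 -0.058  0.144]
176 [ 0.607 -0.059  0.141]
177 [ 0.609 -0.056  0.136]
178 [ 0.607 -0.059  0.134]
179 [ 0.607 -0.058  0.131]
180 [ 0.609 -0.054  0.125]
181 [ 0.611 -0.05   0.119]
182 [ 0.609 -0.055  0.119]
183 [ 0.607 -0.059  0.117]
```

Emit:
drive_tool(
  increments=[
    [[-15, 0, 0, 0, -1], [0, 0, 0, 0, 1], [0, 0, 0, 0, 1], [0, 0, 0, 0, 1], [0, 0, 0, 0, 1], [0, 0, 0, 0, 1], [0, 0, 0, 0, 1], [0, 0, 0, 0, 1]],
  ],
)

```text
clock: 5.23
tcp_pos: [0.6073, -0.0433, 0.0901]
eef_rot: [0.092, 0.701, -0.092, 0.701]
contact_force: [-0.0, -0.1, 0.4]
grip_width: 0.0833
```

```bash
python3 -c "
from h import *
st()
cap('scene','s5');st()
cap('top','t5');st()
W=cloud(load('t5'));crop('t5',190,120,340,260,5,'t5c')
W=cloud(load('s4'))
for v in range(100,162,3): print(v,W[v,263].round(3),W[v,270].round(3))
"
```

```text
t 5.23 L [-0.1042  0.0691] z 0.0901 yawz -15.0 tilt [-1.e+00 -5.e-04 -1.e-03] F [ 0.  -0.1] 0.4 w 0.0833 q [-0.54  0.49  0.69  1.81 -0.37  0.97  1.61]
t 5.28 L [-0.104   0.0691] z 0.0903 yawz -15.0 tilt [-1.e+00 -4.e-04 -7.e-04] F [-0.1 -0.1] 0.0 w 0.0856 q [-0.54  0.49  0.69  1.81 -0.37  0.97  1.61]
t 5.33 L [-0.1039  0.0691] z 0.0904 yawz -15.0 tilt [-1.e+00 -3.e-04 -5.e-04] F [0.3 0.1] -0.1 w 0.0853 q [-0.54  0.49  0.69  1.81 -0.37  0.97  1.61]
100 [ 0.599 -0.076  0.372] [ 0.619 -0.077  0.37 ]
103 [ 0.597 -0.08   0.365] [ 0.619 -0.077  0.362]
106 [ 0.598 -0.077  0.357] [ 0.619 -0.077  0.354]
109 [ 0.599 -0.075  0.348] [ 0.618 -0.079  0.346]
112 [ 0.599 -0.077  0.341] [ 0.618 -0.078  0.338]
115 [ 0.599 -0.077  0.333] [ 0.616 -0.084  0.332]
118 [ 0.598 -0.078  0.325] [ 0.619 -0.078  0.322]
121 [ 0.597 -0.079  0.317] [ 0.618 -0.079  0.314]
124 [ 0.598 -0.079  0.309] [ 0.619 -0.078  0.305]
127 [ 0.6   -0.074  0.299] [ 0.62  -0.075  0.295]
130 [ 0.596 -0.081  0.293] [ 0.616 -0.083  0.29 ]
133 [ 0.598 -0.077  0.283] [ 0.617 -0.083  0.282]
136 [ 0.597 -0.081  0.276] [ 0.618 -0.08   0.272]
139 [ 0.597 -0.079  0.266] [ 0.617 -0.083  0.264]
142 [ 0.596 -0.081  0.259] [ 0.617 -0.083  0.256]
145 [ 0.597 -0.08   0.249] [0.701 0.08  0.168]
148 [ 0.597 -0.08   0.241] [ 0.627 -0.064  0.228]
151 [ 0.595 -0.085  0.234] [ 0.624 -0.069  0.222]
154 [ 0.596 -0.082  0.224] [0.697 0.073 0.139]
157 [ 0.601 -0.071  0.209] [0.698 0.074 0.128]
160 [ 0.587 -0.099  0.214] [ 0.605 -0.106  0.213]
```

View pics/t5c.png

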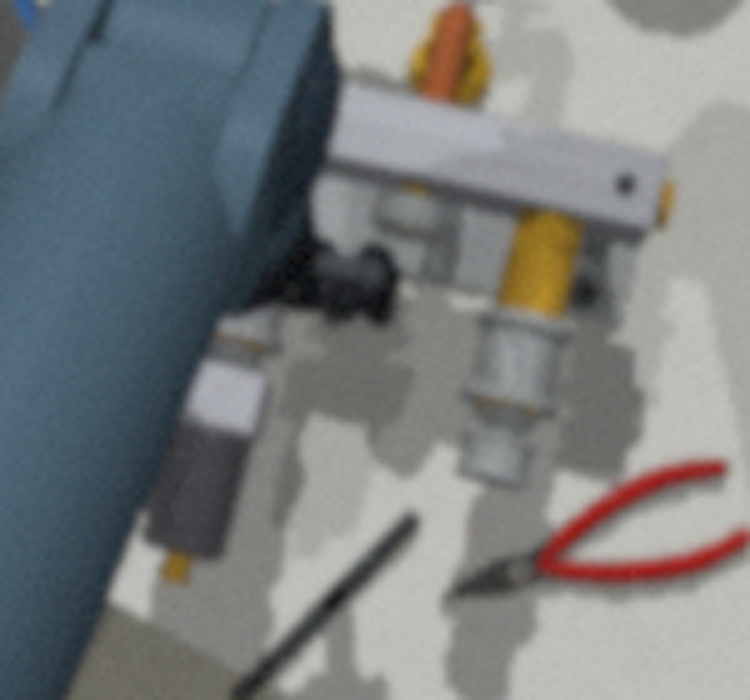

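Emit:
drive_tool(
  increments=[
    [[15, 0, 0, 0, 1], [15, 0, 0, 0, 1], [15, 0, 0, 0, 1], [8, 0, 0, 0, 1], [0, 0, 0, 0, 1], [0, 0, 0, 0, 1]],
  ],
)

```text
clock: 5.83
tcp_pos: [0.6068, -0.0434, 0.0367]
eef_rot: [0.092, 0.702, -0.093, 0.7]
contact_force: [0.1, -0.0, 0.6]
grip_width: 0.0854
```

```bash
python3 -c "
from h import *
st()
cap('scene','s6');st();crop('s6',180,70,360,230,4,'s6c')
W=cloud(load('s6'))
for v in range(175,205,2): print(v,W[v,264].round(3))
"
```

```text
t 5.83 L [-0.1046  0.0689] z 0.0367 yawz -15.0 tilt [-1.     -0.001  -0.0021] F [ 0.1 -0. ] 0.6 w 0.0854 q [-0.5   0.57  0.64  1.84 -0.43  0.88  1.65]
t 5.88 L [-0.1037  0.069 ] z 0.0376 yawz -15.01 tilt [-1.e+00 -5.e-04 -2.e-04] F [ 0.7 -0.3] -0.1 w 0.0856 q [-0.5   0.56  0.64  1.84 -0.43  0.88  1.65]
175 [ 0.585 -0.109  0.173]
177 [ 0.584 -0.112  0.168]
179 [ 0.584 -0.112  0.162]
181 [ 0.614 -0.051  0.119]
183 [ 0.585 -0.11   0.148]
185 [ 0.583 -0.114  0.144]
187 [ 0.583 -0.115  0.139]
189 [ 0.591 -0.097  0.121]
191 [ 0.591 -0.098  0.114]
193 [ 0.59  -0.1    0.109]
195 [ 0.591 -0.098  0.101]
197 [0.658 0.039 0.002]
199 [0.653 0.028 0.001]
201 [ 0.649  0.021 -0.002]
203 [ 0.554 -0.173  0.126]
```

View pics/s6c.png

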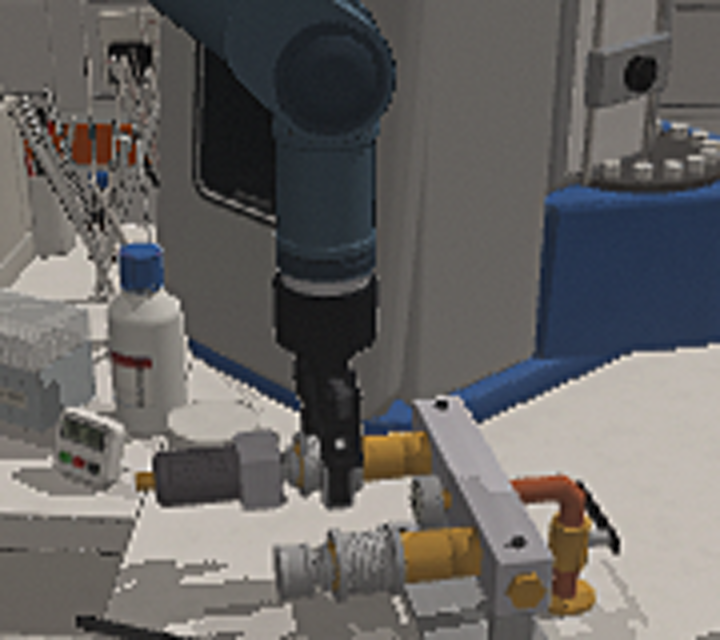

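Emit:
drive_tool(
  increments=[
    [[10, 0, 0, 0, 1], [0, 0, 0, 0, 1], [0, 0, 0, 0, -1], [0, 0, 0, 0, -1], [0, 0, 0, 0, -1], [0, 0, 0, 0, -1], [0, 0, 0, 0, -1], [0, 0, 0, 0, -1], [0, 0, 0, 0, -1], [0, 0, 0, 0, -1]],
  ],
  force=60,
)

```text
clock: 6.72
tcp_pos: [0.6088, -0.0409, 0.0287]
eef_rot: [0.093, 0.701, -0.091, 0.701]
contact_force: [-1.3, 5.4, 5.1]
grip_width: 0.0413
```

```bash
python3 -c "
from h import *
st()
cap('scene','s7');st();crop('s7',180,70,360,230,4,'s7c')
"
```

```text
t 6.72 L [-0.1033  0.0718] z 0.0287 yawz -14.96 tilt [-1.0e+00  3.5e-03  6.0e-04] F [-2.6  4.9] 5.1 w 0.0413 q [-0.5   0.58  0.63  1.84 -0.44  0.87  1.66]
t 6.77 L [-0.1034  0.0719] z 0.0287 yawz -14.96 tilt [-1.0e+00  3.5e-03  6.0e-04] F [-2.2  4.2] 5.2 w 0.0416 q [-0.5   0.58  0.63  1.84 -0.44  0.87  1.66]
```

View pics/s7c.png

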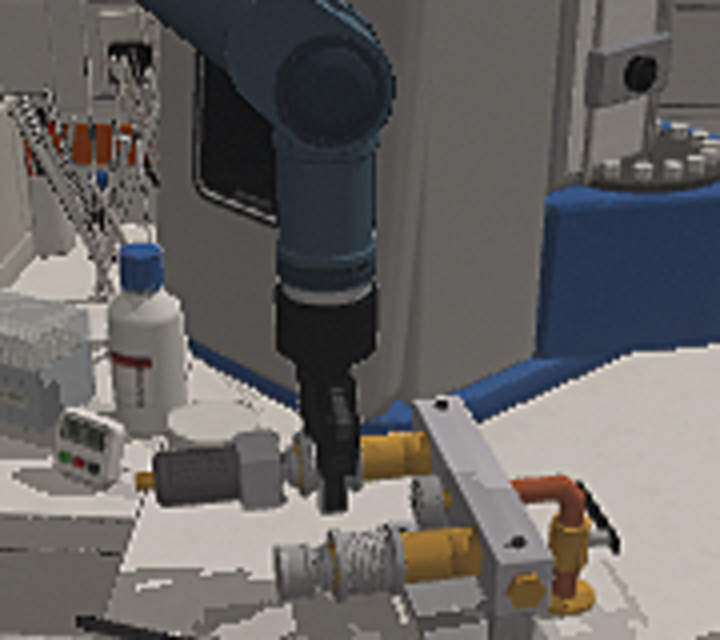

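Emit:
drive_tool(
  increments=[
    [[0, 1.5, 4, 0, -1], [0, 0, 4, 0, -1], [0, 0, 4, 0, -1], [0, 0, 2, 0, -1], [0, 0, 0, 0, -1]],
  ],
)

```text
clock: 7.18
tcp_pos: [0.6187, -0.0436, 0.0287]
eef_rot: [0.093, 0.704, -0.091, 0.698]
contact_force: [-9.1, 5.5, 12.6]
grip_width: 0.0412
```

```bash
python3 -c "
from h import *
st()
cap('scene','s8');st();crop('s8',180,70,360,230,4,'s8c')
"
```

```text
t 7.18 L [-0.0931  0.0718] z 0.0287 yawz -14.98 tilt [-1.      0.0025 -0.0078] F [-10.2   3. ] 12.6 w 0.0412 q [-0.48  0.6   0.63  1.8  -0.45  0.89  1.66]
t 7.23 L [-0.0932  0.0718] z 0.0287 yawz -14.98 tilt [-1.      0.0025 -0.0078] F [-10.6   1.7] 14.3 w 0.0414 q [-0.48  0.6   0.63  1.81 -0.45  0.89  1.66]
```

View pics/s8c.png

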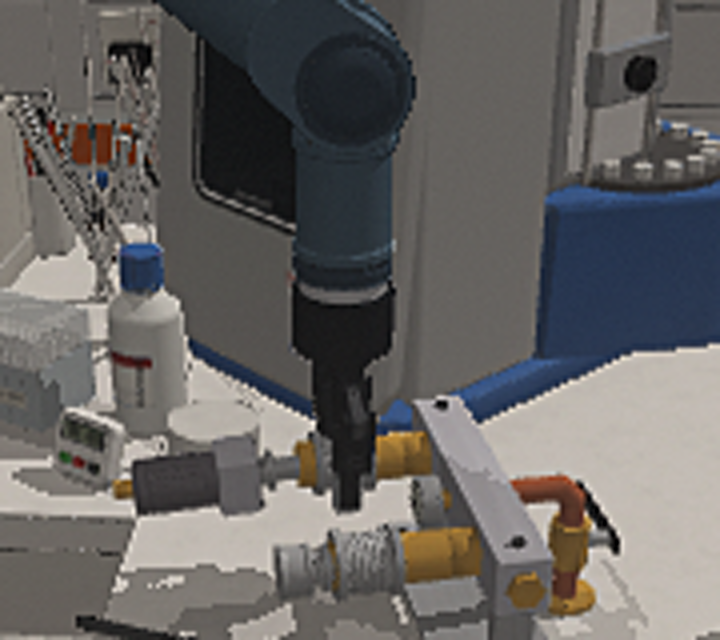

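Emit:
drive_tool(
  increments=[
    [[0, 0, -5, 0, -1], [0, 0, -4, 0, -1], [0, 0, 0, 0, 1], [0, 0, 0, 0, 1], [0, 0, 0, 0, 1], [0, 0, 0, 0, 1], [0, 0, 0, 0, 1], [0, 0, 0, 0, 1], [0, 0, 0, 0, 1]],
  ],
)

```text
clock: 7.98
tcp_pos: [0.613, -0.0434, 0.0276]
eef_rot: [0.092, 0.701, -0.093, 0.701]
contact_force: [-0.1, 0.2, -0.7]
grip_width: 0.0854
```

```bash
python3 -c "
from h import *
st()
"
```

```text
t 7.98 L [-0.0986  0.0705] z 0.0276 yawz -15.01 tilt [-1.e+00 -5.e-04  0.e+00] F [-0.1  0.2] -0.7 w 0.0854 q [-0.49  0.59  0.63  1.83 -0.44  0.87  1.66]
```

Emit:
drive_tool(
  increments=[
    [[-20, 0, 0, 0, 1], [-30, 0, 0, 0, 1], [-30, 0, 0, 0, 1], [0, 0, 0, 0, 1], [0, 0, 0, 0, 1]],
  ],
)

```text
clock: 8.4
tcp_pos: [0.6151, -0.0435, 0.1102]
eef_rot: [0.093, 0.699, -0.092, 0.703]
contact_force: [0.0, -1.0, -0.4]
grip_width: 0.0855
```

```bash
python3 -c "
from h import *
st()
cap('scene','s9');st();crop('s9',180,70,360,230,4,'s9c')
cap('top','t9');st();crop('t9',190,120,340,260,5,'t9c')
for tag in('t9','s9'):
  W=cloud(load(tag)).reshape(-1,3); W=W[~np.isnan(W[:,0])]
  L=(W[:,:2]-[0.69,-.137])@R2
  for x0 in np.arange(-.27,-.08,.005):
    s=(abs(L[:,0]-x0)<.0025)&(abs(L[:,1]-.07)<.025)&(W[:,2]>.06)&(W[:,2]<.14)
    if s.sum()>3: print(tag,'%.3f'%x0,s.sum(),np.percentile(W[s,2],90).round(4),'y',np.percentile(L[s,1],[2,98]).round(4))
"
```

```text
t 8.4 L [-0.0965  0.0709] z 0.1102 yawz -15.01 tilt [-1.      0.0016  0.0049] F [ 0.3 -0.9] -0.4 w 0.0855 q [-0.55  0.48  0.7   1.78 -0.36  1.01  1.6 ]
t 8.45 L [-0.0983  0.0709] z 0.1083 yawz -14.99 tilt [-1.0e+00  7.0e-04  1.2e-03] F [-0.3  0.2] -0.3 w 0.0855 q [-0.55  0.48  0.7   1.79 -0.36  1.01  1.6 ]
t 8.5 L [-0.0994  0.0708] z 0.1071 yawz -14.99 tilt [-1.     -0.     -0.0012] F [-0.  -0.3] -0.7 w 0.0854 q [-0.55  0.48  0.7   1.79 -0.36  1.01  1.6 ]
t9 -0.265 11 0.1014 y [0.065  0.0773]
t9 -0.260 12 0.102 y [0.0649 0.0767]
t9 -0.255 21 0.1105 y [0.054  0.0841]
t9 -0.250 34 0.1165 y [0.0512 0.0896]
t9 -0.245 37 0.1151 y [0.0501 0.0897]
t9 -0.240 35 0.1163 y [0.0509 0.0899]
t9 -0.235 36 0.1157 y [0.0499 0.0894]
t9 -0.230 37 0.1151 y [0.0507 0.091 ]
t9 -0.225 36 0.1162 y [0.05   0.0896]
t9 -0.220 37 0.1153 y [0.0506 0.0912]
t9 -0.215 34 0.1163 y [0.0499 0.0896]
t9 -0.210 38 0.1172 y [0.0508 0.0913]
t9 -0.205 35 0.1179 y [0.0498 0.0897]
t9 -0.200 35 0.1168 y [0.0508 0.0882]
t9 -0.195 37 0.1185 y [0.0497 0.0897]
t9 -0.190 44 0.1219 y [0.0482 0.0897]
t9 -0.185 38 0.1211 y [0.0478 0.0
[... 1352 characters left out ...]
y [0.0457 0.087 ]
s9 -0.170 32 0.1212 y [0.0452 0.0828]
s9 -0.165 29 0.1216 y [0.047  0.0872]
s9 -0.160 33 0.1202 y [0.0459 0.0866]
s9 -0.155 11 0.1116 y [0.0508 0.069 ]
s9 -0.150 18 0.1138 y [0.0553 0.0753]
s9 -0.145 10 0.1133 y [0.0564 0.0704]
s9 -0.140 11 0.1078 y [0.0609 0.0706]
s9 -0.135 8 0.1083 y [0.0618 0.0713]
s9 -0.130 11 0.1078 y [0.0638 0.0703]
s9 -0.125 39 0.1211 y [0.0459 0.09  ]
s9 -0.120 23 0.1248 y [0.0457 0.0721]
s9 -0.115 24 0.1213 y [0.0491 0.0721]
s9 -0.110 20 0.1207 y [0.048  0.0757]
s9 -0.105 25 0.1212 y [0.0492 0.072 ]
s9 -0.100 21 0.1205 y [0.0489 0.0697]
s9 -0.095 18 0.1207 y [0.049  0.0698]
s9 -0.090 25 0.1206 y [0.0481 0.0748]
s9 -0.085 32 0.1243 y [0.0453 0.0788]
```

View pics/s9c.png

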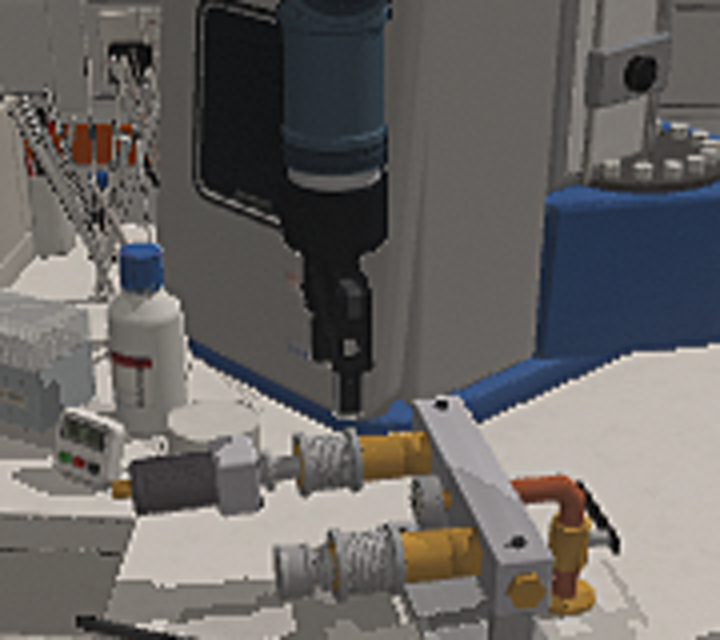

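View pics/t9c.png

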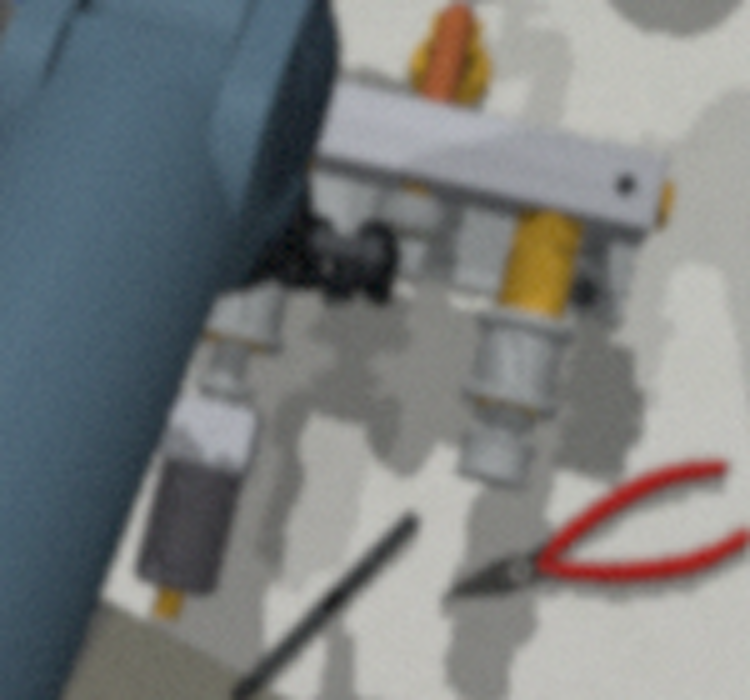

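```bash
python3 -c "
from h import *
for t in('s7','s8'):
  W=cloud(load(t))
  for u in (262,264,267):
    print(t,u,[(v,W[v,u].round(3).tolist()) for v in range(186,200,2)])
W=cloud(load('top0'))
# tray inner walls profile
P=W.reshape(-1,3)
m=(abs(P[:,2]-.031)<.003)&(P[:,0]>.32)&(P[:,0]<.64)&(P[:,1]<-.3)&(P[:,1]>-.52)
q=P[m,:2]; print(m.sum(),cv2.minAreaRect(q.astype(np.float32)),np.percentile(q,[1,99],axis=0))
W=cloud(load('scene0'));P=W.reshape(-1,3)
m=(abs(P[:,2]-.031)<.003)&(P[:,0]>.32)&(P[:,0]<.64)&(P[:,1]<-.3)&(P[:,1]>-.52)
q=P[m,:2]; print(m.sum(),cv2.minAreaRect(q.astype(np.float32)),np.percentile(q,[1,99],axis=0))
"
```

```text
s7 262 [(186, [0.587, -0.094, 0.13]), (188, [0.587, -0.093, 0.123]), (190, [0.597, -0.073, 0.103]), (192, [0.596, -0.075, 0.098]), (194, [0.596, -0.075, 0.091]), (196, [0.595, -0.076, 0.085]), (198, [0.599, -0.068, 0.072])]
s7 264 [(186, [0.595, -0.09, 0.126]), (188, [0.594, -0.092, 0.121]), (190, [0.603, -0.073, 0.102]), (192, [0.601, -0.077, 0.098]), (194, [0.603, -0.074, 0.088]), (196, [0.602, -0.076, 0.083]), (198, [0.603, -0.073, 0.074])]
s7 267 [(186, [0.604, -0.091, 0.124]), (188, [0.604, -0.092, 0.118]), (190, [0.617, -0.065, 0.094]), (192, [0.626, -0.048, 0.075]), (194, [0.676, 0.051, 0.002]), (196, [0.671, 0.041, 0.001]), (198, [0.666, 0.031, 0.0])]
s8 262 [(186, [0.602, -0.061, 0.11]), (188, [0.601, -0.063, 0.104]), (190, [0.603, -0.059, 0.094]), (192, [0.667, 0.073, 0.001]), (194, [0.662, 0.062, -0.0]), (196, [0.653, 0.043, 0.005]), (198, [0.651, 0.039, -0.001])]
s8 264 [(186, [0.596, -0.088, 0.125]), (188, [0.596, -0.089, 0.119]), (190, [0.605, -0.07, 0.1]), (192, [0.605, -0.07, 0.093]), (194, [0.605, -0.07, 0.086]), (196, [0.605, -0.069, 0.078]), (198, [0.605, -0.069, 0.071])]
s8 267 [(186, [0.603, -0.093, 0.125]), (188, [0.604, -0.092, 0.118]), (190, [0.613, -0.073, 0.099]), (192, [0.61, -0.079, 0.096]), (194, [0.612, -0.075, 0.087]), (196, [0.611, -0.078, 0.082]), (198, [0.666, 0.031, 0.0])]
675 ((0.47781291604042053, -0.40631189942359924), (0.16639088094234467, 0.27590247988700867), 86.26922607421875) [[ 0.33789077 -0.49510422]
 [ 0.61767308 -0.31844342]]
922 ((0.48074251413345337, -0.4076968729496002), (0.1679985076189041, 0.27598533034324646), 86.07491302490234) [[ 0.34025353 -0.4975623 ]
 [ 0.61957911 -0.31994444]]
```

Emit:
drive_tool(
  increments=[
    [[0, 0, -25, 0, 1], [0, 0, -25, 0, 1], [0, 0, -25, 0, 1], [0, 0, 0, 0, 1], [20, 0, 0, 0, 1], [20, 0, 0, 0, 1], [20, 0, 0, 0, 1], [9, 0, 0, 0, 1], [0, 0, 0, 0, 1], [0, 0, 0, 0, 1]],
  ],
)

```text
clock: 9.33
tcp_pos: [0.5398, -0.0241, 0.0379]
eef_rot: [0.092, 0.702, -0.093, 0.7]
contact_force: [-0.4, -0.0, 0.2]
grip_width: 0.0855
```

```bash
python3 -c "
from h import *
st()
cap('scene','s10');st();crop('s10',180,70,360,230,4,'s10c')
"
```

```text
t 9.33 L [-0.1743  0.0702] z 0.0379 yawz -15.01 tilt [-1.     -0.0015 -0.0019] F [-0.3 -0.1] 0.2 w 0.0855 q [-0.6   0.45  0.67  2.   -0.38  0.82  1.6 ]
t 9.38 L [-0.1733  0.0704] z 0.0389 yawz -15.01 tilt [-1.e+00 -5.e-04  3.e-04] F [-0.2 -0.2] 0.3 w 0.0853 q [-0.6   0.45  0.68  2.   -0.38  0.82  1.6 ]
```

View pics/s10c.png

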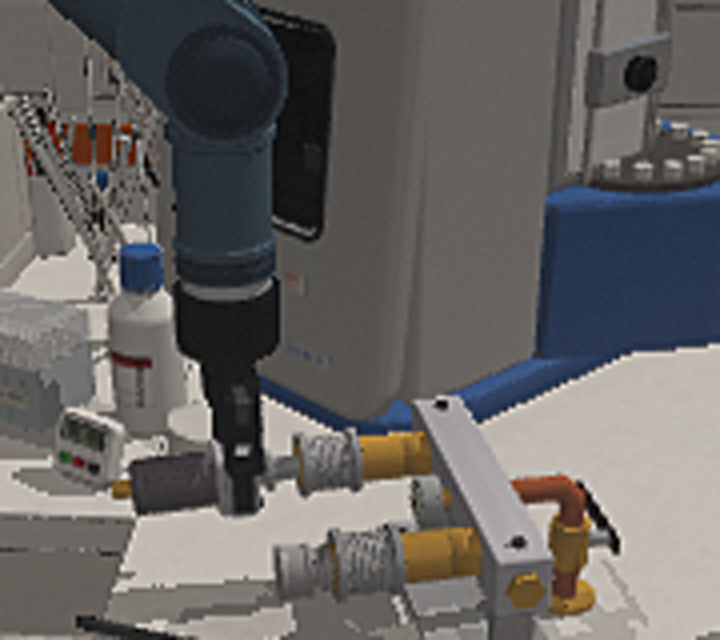

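Emit:
drive_tool(
  increments=[
    [[0, 1, 0, 0, -1], [0, 0, 0, 0, -1], [0, 0, 0, 0, -1], [0, 0, 0, 0, -1], [0, 0, 0, 0, -1], [0, 0, 0, 0, -1], [0, 0, 0, 0, -1], [0, 0, 0, 0, -1]],
  ],
  force=50,
)

```text
clock: 10.05
tcp_pos: [0.5416, -0.0224, 0.0395]
eef_rot: [0.093, 0.701, -0.092, 0.702]
contact_force: [-1.5, 2.1, 5.9]
grip_width: 0.0456
```

```bash
python3 -c "
from h import *
st()
cap('scene','s11');st();crop('s11',180,70,360,230,4,'s11c')
"
```

```text
t 10.05 L [-0.173   0.0723] z 0.0395 yawz -14.99 tilt [-1.      0.001   0.0013] F [-1.9  1.6] 5.9 w 0.0456 q [-0.6   0.45  0.67  2.   -0.38  0.82  1.6 ]
t 10.1 L [-0.173   0.0723] z 0.0395 yawz -14.98 tilt [-1.      0.001   0.0013] F [-2.   1.2] 5.4 w 0.0453 q [-0.6   0.45  0.67  2.   -0.38  0.82  1.6 ]
```

View pics/s11c.png

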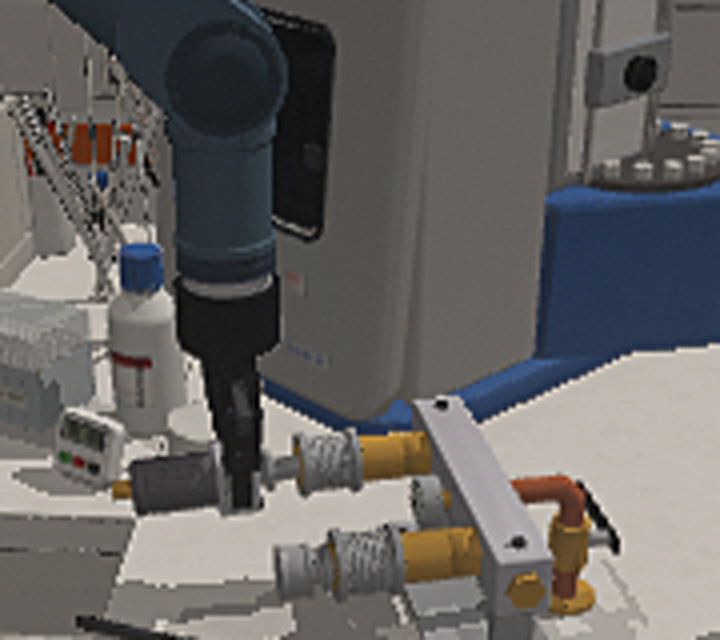

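Emit:
drive_tool(
  increments=[
    [[-1, 0, -4, 0, -1], [0, 0, -7, 0, -1], [0, 0, -7, 0, -1], [0, 0, -7, 0, -1], [0, 0, -7, 0, -1], [0, 0, -7, 0, -1], [0, 0, 0, 0, -1]],
  ],
)

```text
clock: 10.68
tcp_pos: [0.5001, -0.012, 0.0391]
eef_rot: [0.092, 0.702, -0.092, 0.7]
contact_force: [-0.7, 0.8, -1.2]
grip_width: 0.0453
```

```bash
python3 -c "
from h import *
st()
"
```

```text
t 10.68 L [-0.2158  0.0716] z 0.0391 yawz -14.97 tilt [-1.      0.     -0.0036] F [-0.9  0.6] -1.2 w 0.0453 q [-0.66  0.38  0.7   2.1  -0.34  0.78  1.56]
```

Low force, so the filter is sliding freely. I'll keep drawing it out.

Emit:
drive_tool(
  increments=[
    [[0, 0, -8, 0, -1], [0, 0, -8, 0, -1], [0, 0, -8, 0, -1], [0, 0, -8, 0, -1], [0, 0, -8, 0, -1], [0, 0, -2, 0, -1], [0, 0, 0, 0, -1]],
  ],
)

```text
clock: 11.27
tcp_pos: [0.4614, -0.0014, 0.0396]
eef_rot: [0.092, 0.701, -0.092, 0.701]
contact_force: [-0.9, 0.5, -1.6]
grip_width: 0.0454
```

```bash
python3 -c "
from h import *
st()
cap('scene','s12');st();crop('s12',160,70,360,230,4,'s12c')
"
```

```text
t 11.27 L [-0.2559  0.0719] z 0.0396 yawz -14.96 tilt [-1.e+00  4.e-04 -9.e-04] F [-1.1  0.3] -1.6 w 0.0454 q [-0.73  0.3   0.72  2.19 -0.29  0.75  1.49]
t 11.32 L [-0.255   0.0719] z 0.0398 yawz -14.98 tilt [-1.e+00  4.e-04  2.e-04] F [-0.5  0.6] -1.0 w 0.0455 q [-0.73  0.3   0.72  2.19 -0.29  0.75  1.49]
```

View pics/s12c.png

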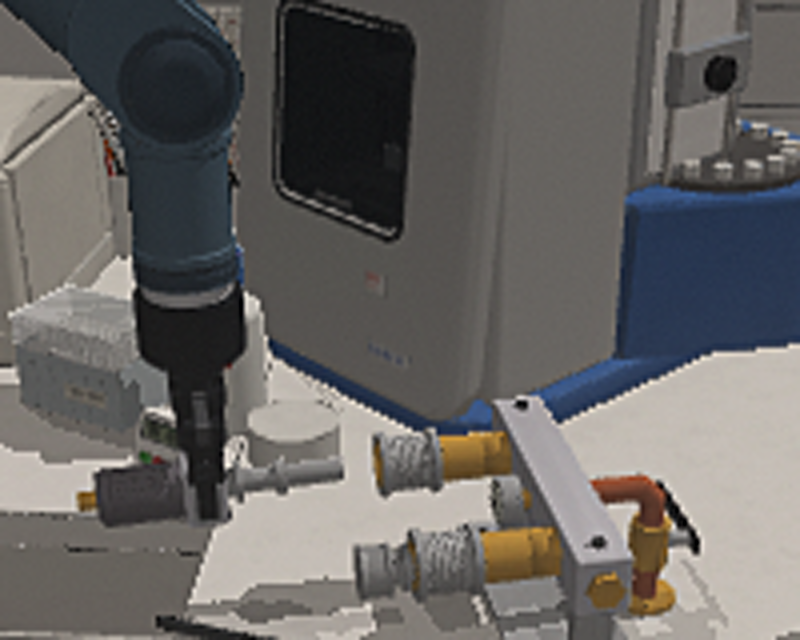

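Emit:
drive_tool(
  increments=[
    [[0, 0, -10, 0, -1], [-20, 0, 0, 0, -1], [-30, 0, 0, 0, -1], [-30, 0, 0, 0, -1], [-20, 0, 0, 0, -1], [0, 0, 0, 0, -1]],
  ],
)

```text
clock: 11.82
tcp_pos: [0.4568, 0.0011, 0.144]
eef_rot: [0.094, 0.698, -0.091, 0.704]
contact_force: [0.9, 1.0, -1.7]
grip_width: 0.0457
```

Emit:
drive_tool(
  increments=[
    [[0, -15, 8, 0, -1], [0, -29, 9, 0, -1], [0, -29, 9, 0, -1], [0, -29, 9, 0, -1], [0, -29, 9, 0, -1], [0, -29, 9, 0, -1], [0, -29, 9, 0, -1], [0, 0, 0, 0, -1]],
  ],
)

```text
clock: 12.48
tcp_pos: [0.462, -0.2058, 0.1396]
eef_rot: [0.094, 0.7, -0.098, 0.701]
contact_force: [0.6, -0.7, -1.1]
grip_width: 0.0454
```

```bash
python3 -c "
from h import *
st();print(arm.get_obs()['tcp_pos'])
"
```

```text
t 12.48 L [-0.2024 -0.1255] z 0.1396 yawz -15.59 tilt [-1.     -0.0059  0.0016] F [ 0.7 -0.5] -1.1 w 0.0454 q [-0.5   0.24  0.94  2.03 -0.22  0.98  1.85]
[ 0.46198405 -0.20582466  0.13964708]
```

Emit:
drive_tool(
  increments=[
    [[0, -27, 9, 0, -1], [0, -27, 9, 0, -1], [0, -27, 9, 0, -1], [0, -27, 9, 0, -1], [0, -27, 9, 0, -1], [0, -27, 9, 0, -1], [0, -28, 9, 0, -1], [0, 0, 0, -0.1, -1], [0, 0, 0, -0.09, -1], [0, 0, 0, 0, -1], [0, 0, 0, 0, -1]],
  ],
)

```text
clock: 13.4
tcp_pos: [0.4749, -0.3968, 0.1385]
eef_rot: [0.027, 0.707, -0.026, 0.706]
contact_force: [0.9, -0.4, -0.7]
grip_width: 0.0455
```

```bash
python3 -c "
from h import *
st();print(arm.get_obs()['tcp_pos'])
cap('scene','s13');st();crop('s13',180,130,380,330,3,'s13c')
cap('top','t13');st();print(arm.get_obs()['tcp_pos'])
"
```

```text
t 13.4 L [-0.1405 -0.3067] z 0.1385 yawz -4.25 tilt [-1.      0.0013 -0.0017] F [ 1.  -0.1] -0.7 w 0.0455 q [-0.01  0.49  0.83  1.75 -0.4   1.08  2.45]
[ 0.47492652 -0.39684018  0.13847752]
t 13.45 L [-0.1403 -0.3064] z 0.1387 yawz -4.21 tilt [-1.      0.0011 -0.0014] F [0.1 0.4] -0.9 w 0.0455 q [-0.01  0.49  0.83  1.75 -0.4   1.08  2.45]
t 13.5 L [-0.1401 -0.3063] z 0.139 yawz -4.17 tilt [-1.e+00  9.e-04 -1.e-03] F [ 0.3 -0.3] -0.6 w 0.0456 q [-0.01  0.49  0.83  1.75 -0.4   1.08  2.45]
[ 0.47542182 -0.3966064   0.13896477]
```

View pics/s13.png

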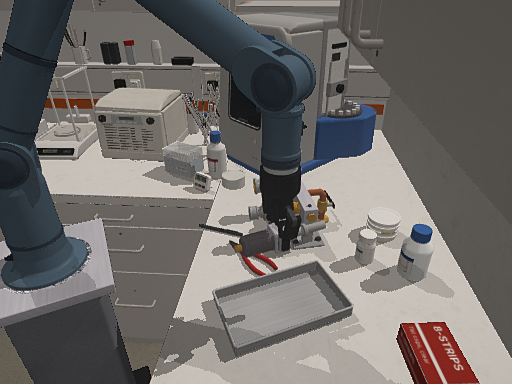

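View pics/t13.png

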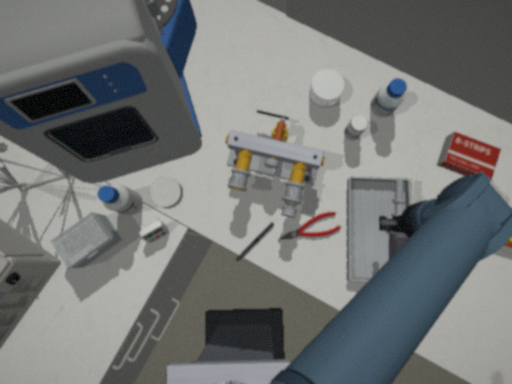

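Emit:
drive_tool(
  increments=[
    [[0, -10, -2, 0, -1], [25, 0, 0, 0, -1], [25, 0, 0, 0, -1], [25, 0, 0, 0, -1], [25, 0, 0, 0, -1], [25, 0, 0, 0, -1], [10, 0, 0, 0, -1], [0, 0, 0, 0, -1], [0, 0, 0, 0, -1]],
  ],
)

```text
clock: 14.25
tcp_pos: [0.4727, -0.4079, 0.0049]
eef_rot: [0.025, 0.707, -0.026, 0.706]
contact_force: [0.2, 0.6, -0.6]
grip_width: 0.0459
```

```bash
python3 -c "
from h import *
st();print(arm.get_obs()['tcp_pos'])
cap('scene','s14');st();crop('s14',180,180,380,360,4,'s14c')
"
```

```text
t 14.25 L [-0.1398 -0.3179] z 0.0049 yawz -4.13 tilt [-1.e+00 -5.e-04 -5.e-04] F [0.1 0.6] -0.6 w 0.0459 q [ 0.11  0.67  0.71  1.81 -0.55  0.87  2.57]
[ 0.47268353 -0.40791515  0.0049479 ]
t 14.3 L [-0.1388 -0.3186] z 0.0061 yawz -4.13 tilt [-1.     -0.0018  0.0016] F [-0.8 -0.1] -1.5 w 0.0455 q [ 0.11  0.67  0.71  1.81 -0.55  0.87  2.57]
```

View pics/s14c.png

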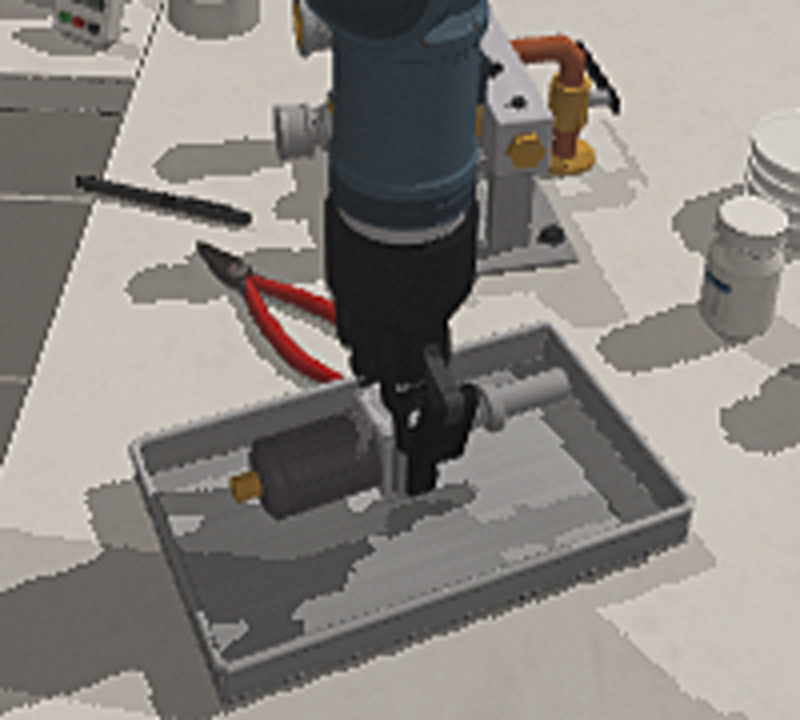

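Emit:
drive_tool(
  increments=[
    [[12, 0, 0, 0, -1], [8, 0, 0, 0, -1], [6, 0, 0, 0, -1], [4, 0, 0, 0, -1], [0, 0, 0, 0, -1], [0, 0, 0, 0, -1]],
  ],
)

```text
clock: 14.8
tcp_pos: [0.4725, -0.4073, -0.0256]
eef_rot: [0.025, 0.707, -0.025, 0.706]
contact_force: [0.2, -0.5, -0.9]
grip_width: 0.0458
```

```bash
python3 -c "
from h import *
st();print(arm.get_obs()['tcp_pos'])
cap('scene','s15');st();crop('s15',180,180,380,360,4,'s15c')
W=cloud(load('s15'))
for u,v in((257,290),(261,292),(262,296),(284,300),(283,303),(276,290),(273,283),(252,303)): print(u,v,W[v,u].round(3))
"
```

```text
t 14.8 L [-0.1401 -0.3174] z -0.0256 yawz -4.11 tilt [-1.e+00  3.e-04 -6.e-04] F [ 0.4 -0.4] -0.9 w 0.0458 q [ 0.13  0.71  0.67  1.82 -0.59  0.83  2.6 ]
[ 0.47254277 -0.40728214 -0.02559624]
t 14.85 L [-0.1398 -0.3176] z -0.0252 yawz -4.12 tilt [-1.e+00 -1.e-04 -0.e+00] F [-0.3  0.7] -1.6 w 0.0456 q [ 0.13  0.71  0.67  1.82 -0.59  0.83  2.6 ]
257 290 [ 0.455 -0.337  0.002]
261 292 [ 0.46  -0.349  0.004]
262 296 [ 0.437 -0.402  0.051]
284 300 [ 0.457 -0.462  0.088]
283 303 [ 0.457 -0.457  0.075]
276 290 [ 0.455 -0.432  0.089]
273 283 [ 0.473 -0.383  0.057]
252 303 [ 0.41  -0.409  0.049]
```

View pics/s15c.png

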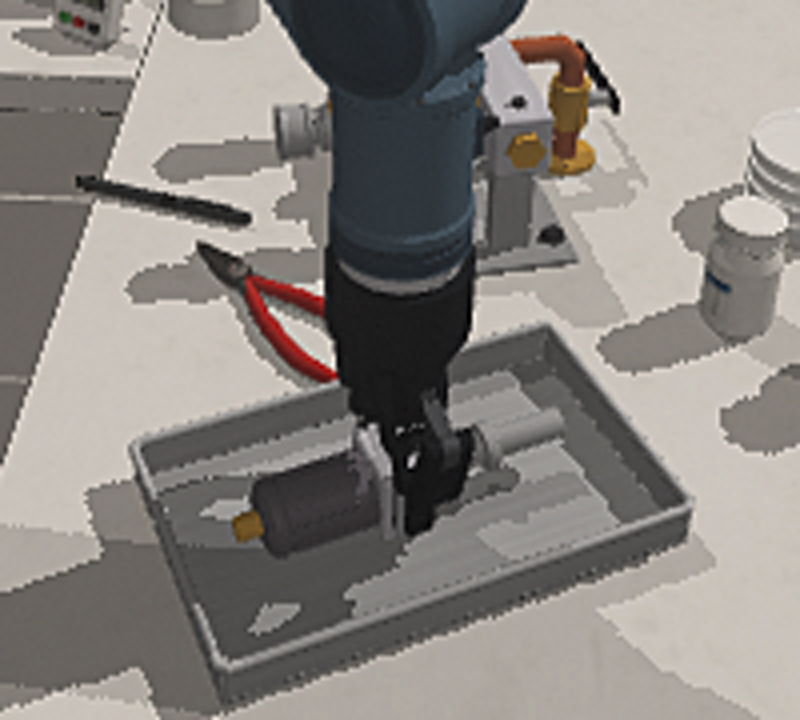

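Emit:
drive_tool(
  increments=[
    [[3, 0, 0, 0, -1], [1, 0, 0, 0, -1], [0, 0, 0, 0, -1]],
  ],
)

```text
clock: 15.1
tcp_pos: [0.4727, -0.4073, -0.0294]
eef_rot: [0.025, 0.707, -0.025, 0.707]
contact_force: [-0.1, -0.0, -1.2]
grip_width: 0.0452
```

Emit:
drive_tool(
  increments=[
    [[2, 0, 0, 0, -1], [0, 0, 0, 0, -1], [0, 0, 0, 0, -1]],
  ],
)

```text
clock: 15.35
tcp_pos: [0.4731, -0.4077, -0.0304]
eef_rot: [0.025, 0.706, -0.025, 0.707]
contact_force: [0.1, 1.2, 5.5]
grip_width: 0.0453
```

Emit:
drive_tool(
  increments=[
    [[0, 0, 0, 0, 0.5], [0, 0, 0, 0, 0.5], [0, 0, 0, 0, 0.5], [0, 0, 0, 0, 0.5], [0, 0, 0, 0, 0.5], [0, 0, 0, 0, 0.5]],
  ],
)

```text
clock: 15.85
tcp_pos: [0.4728, -0.4074, -0.0314]
eef_rot: [0.025, 0.707, -0.025, 0.707]
contact_force: [0.2, 0.0, 0.2]
grip_width: 0.064
```

Emit:
drive_tool(
  increments=[
    [[-8, 0, 0, 0, 0.5], [-20, 0, 0, 0, 0.5], [-30, 0, 0, 0, 0.5], [-30, 0, 0, 0, 0.5], [-30, 0, 0, 0, 0.5], [-30, 0, 0, 0, 0.5], [0, 0, 0, 0, 0.5]],
  ],
)

```text
clock: 16.43
tcp_pos: [0.4761, -0.4119, 0.1244]
eef_rot: [0.023, 0.703, -0.028, 0.71]
contact_force: [0.4, -1.5, 0.8]
grip_width: 0.064
```

```bash
python3 -c "
from h import *
st()
cap('scene','s16');st();crop('s16',180,180,380,360,4,'s16c')
cap('top','t16')
"
```

```text
t 16.43 L [-0.1354 -0.3209] z 0.1244 yawz -4.16 tilt [-0.9999 -0.0068  0.0109] F [ 0.8 -1.3] 0.8 w 0.064 q [ 0.02  0.52  0.82  1.75 -0.43  1.05  2.49]
t 16.48 L [-0.1368 -0.3196] z 0.1216 yawz -4.14 tilt [-1.     -0.0045  0.0077] F [ 0.4 -0.6] 0.0 w 0.0641 q [ 0.02  0.52  0.82  1.75 -0.43  1.05  2.49]
```

View pics/s16c.png

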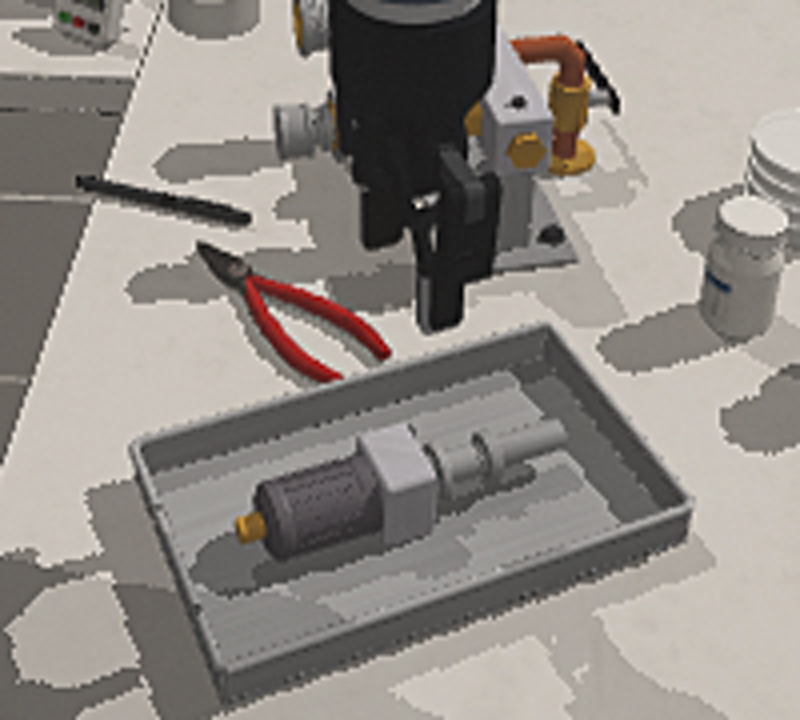

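View pics/t16.png

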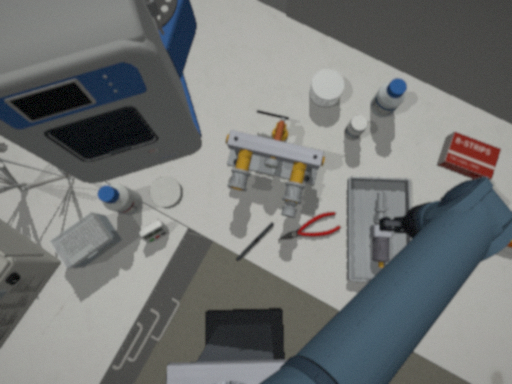

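```bash
python3 -c "
from h import *
a=load('top0')['pixels'].astype(int);b=load('t16')['pixels'].astype(int)
d=abs(a-b).max(-1)
for n,(x0,y0,x1,y1) in dict(marker=(233,218,276,262),pliers=(278,205,345,245),timer=(138,218,170,245),bottle=(95,180,135,212),blank_R=(278,160,312,218)).items(): print(n,(d[y0:y1,x0:x1]>60).sum())
for t in('top0','t16'):
  P=cloud(load(t)).reshape(-1,3);P=P[~np.isnan(P[:,0])];L=(P[:,:2]-[.69,-.137])@R2
  for c in(.07,-.07):
    s=(abs(L[:,1]-c)<.012)&(P[:,2]>.1232)&(P[:,2]<.135)&(L[:,0]>-.135)&(L[:,0]<-.07)
    h=L[s,0];print(t,c,'front flange',np.median(h[h<-.105]).round(4),'rear',np.median(h[h>-.105]).round(4))
P=cloud(load('s16'))[260:340,220:330].reshape(-1,3)
s=(P[:,2]>.02)&(abs(P[:,1]+.407)<.035)&(abs(P[:,0]-.47)<.13)
for x in np.arange(.35,.6,.02):
  k=s&(abs(P[:,0]-x)<.01)
  if k.sum()>3: print(round(x,2),np.percentile(P[k,2],95).round(3),np.median(P[k,1]).round(3))
"; python3 -c "
from plant import arm
print(arm.job_done(), arm.get_obs()['clock'])"
```

```text
marker 104
pliers 0
timer 0
bottle 0
blank_R 0
top0 0.07 front flange -0.124 rear -0.0866
top0 -0.07 front flange -0.1269 rear -0.0881
t16 0.07 front flange -0.1258 rear -0.0866
t16 -0.07 front flange -0.1248 rear -0.0869
0.35 0.033 -0.412
0.39 0.046 -0.408
0.41 0.048 -0.416
0.43 0.048 -0.418
0.45 0.049 -0.42
0.47 0.051 -0.423
0.49 0.051 -0.42
0.51 0.041 -0.418
0.53 0.04 -0.419
0.55 0.036 -0.42
0.57 0.036 -0.422
the job is handed in; nothing more can be done
the job is handed in; nothing more can be done
```

The filter is out of the left coupler and lying flat in the steel tray, and the job is handed in at about 16.5 s on the robot's clock. I pulled the left sleeve back until the filter popped out and let the sleeve go. Then I gripped the filter by its head, drew it straight out about 90 mm and laid it along the middle of the tray.

**First grasp missed:** The fingertips were really about 40 mm higher than the reported TCP, as the depth images showed. So the first close shut on top of the sleeve, pressing with about 19 N. I backed off, corrected the height and gripped the sleeve properly at 41 mm. I used the same correction for the rest of the job.

**Last checks:**
- **Filter:** The head's top is at 51 mm, so its centre is about 28 mm above the worktop against the 26 mm expected. All of the filter is inside the tray walls.
- **Sleeves:** Both are back at their starting positions within about 2 mm, which is the measuring noise.
- **Blanking plug, pliers, timer and wash bottle:** The before and after pictures show no change where they stand.
- **Marker:** This is the one check that disagreed; 104 pixels changed around it. The marker itself appears in the same place by eye in both pictures, so I put this down to the filter's shadow having gone, but I did not measure it separately.

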